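# Ready the tea-tasting pouring station

### The job

Get the tea pouring station ready for the next tasting: squeeze the red release button on the carriage's grip and, holding it in, slide the carriage fully out towards you. While it is out, stand the brown used cup upright in the middle of the cork coaster, brush the steel canister with the long brush, down to its floor three times with a good lift between, put the brush back in its holder, and stand every small handleless white cup upright and centred on a rest of its own. Then squeeze the release again and slide the carriage fully in under the spouts, latched; leave the green jar and the timer undisturbed.

Things in the scene. Friction and masses are not known exactly. Their poses are not given: they have to be found in the camera images.
- station: fixed pouring station: two steel rails (20 mm tall, 294 mm over both, reaching 175 mm to -x) and, over their far end, a steel spout bar (underside 161 mm above the table, three spouts down to 140 mm) on two posts 352 mm apart, 62 mm along x from the origin. Origin on the table; x points along the rails to the spout bar, y along the bar, z up. Turned up to 8 degrees
- carriage (a joint): slide of the wooden carriage along the station's rails, m: 0 = fully in, with the row of rests under the spout bar; 0.120 = fully out, towards the robot (along the station's -x). A spring latch locks it in a notch every 20 mm (about 2 mm of play); it slides only while the red button is held in fully. With the button held it needs about 2 N
- release (a joint): travel of the red thumb button on the carriage's grip, m: 0 = out (latched), 0.007 = pressed fully in, which frees the latch from 0.006 on. A spring pushes it back out; about 6 N presses it fully
- grip (a point): the upright black grip at the carriage's front, 28 mm long along x, top 120 mm above the table, 90 mm in front (-x) of the row of rests. Point: 96 mm above the table, midway between the red button's face (18 mm to -y; button 22 mm wide, 36 mm tall, centred at this height) and the grip's flat face (18 mm to +y). Squeezed across y, 36 mm shrink to 29 as the button goes 7 mm to +y. Axes as the station's
- rest1 (a point): top centre of the first cup rest on the carriage: a black disc 34 mm across on a thin stem, 30 mm above the deck and 62 mm above the table; axes as the station's. The three rests stand 78 mm apart in a row along the station's y, with the steel canister at the row's -y end
- rest2 (a point): top centre of the middle cup rest, same as rest1
- rest3 (a point): top centre of the third cup rest, at the row's +y end, same as rest1
- canister_rim (a point): centre of the mouth of the open steel canister fixed to the carriage at the -y end of the row, 115 mm above the table; inner diameter 60 mm, outer 68 mm, 78 mm deep
- canister_floor (a point): centre of the canister's inner floor, 37 mm above the table
- brush_grip (a point): the long cleaning brush, standing upright, head down, in its holder: 200 mm long; yellow bristle head 32 mm in diameter (pale rings 35 mm) over the lowest 60 mm, thin steel shaft, then a dark wooden handle 18 mm in diameter over the top 80 mm. This point is on its axis 165 mm above its lower end, in the handle; z points from lower end to handle. 55 to 90 g
- brush_tip (a point): the centre of the brush's lower end
- holder_floor (a point): centre of the inner floor of the blue ceramic brush holder, a heavy (0.8 kg) loose tube standing on the table, 60 mm tall, inner diameter 48 mm, outer 56 mm, foot 72 mm; it can be pushed along. Its floor is 10 mm above the table
- jar_green: bystander: a green sample jar with a pale label, 60 mm across, 92 mm tall, origin under its centre
- timer: bystander: a black kitchen timer 50 x 70 x 22 mm, origin under its centre
- used_mid (a point): the used cup, brown terracotta colour, same shape and size as the white cups (54 mm across, 56 mm tall); starts upright on rest3 and rides on the carriage; this point is its centre, 28 mm above its underside, z up. 140 g
- used: the same used cup; origin at the centre of its underside
- coaster_top (a point): top centre of the round cork coaster fixed on the table, 76 mm across, 8 mm thick
- cup1_mid (a point): a straight-sided white tasting cup without handle, 54 mm across and 56 mm tall, on a foot 42 mm across and 9 mm high; this point is its centre, 28 mm above its underside, z up. Two or three cups are there; they start upright on the table. 105 to 190 g
- cup1: the same cup; origin at the centre of its underside
- cup2_mid (a point): a straight-sided white tasting cup without handle, 54 mm across and 56 mm tall, on a foot 42 mm across and 9 mm high; this point is its centre, 28 mm above its underside, z up. Two or three cups are there; they start upright on the table. 105 to 190 g
- cup2: the same cup; origin at the centre of its underside
- cup3_mid (a point): a straight-sided white tasting cup without handle, 54 mm across and 56 mm tall, on a foot 42 mm across and 9 mm high; this point is its centre, 28 mm above its underside, z up. Two or three cups are there; they start upright on the table. 105 to 190 g
- cup3: the same cup; origin at the centre of its underside

How it is judged (in metres and radians):
On the way, in this order (a step that is already met when the one before it is completed fails the run):
1. the carriage is fully out and latched (value of joint carriage above 0.113 m and value of joint release below 0.003 m), for 0.2 s.
2. brush down at the canister's floor, first time (horizontal distance between brush_tip and canister_floor below 0.026 m and z of brush_tip in the frame of canister_floor below 0.018 m and value of joint carriage above 0.113 m).
3. brush lifted at least 45 mm off the floor, straight up (horizontal distance between brush_tip and canister_floor below 0.026 m and z of brush_tip in the frame of canister_floor above 0.045 m and value of joint carriage above 0.113 m).
4. brush down, second time (all of step 2).
5. brush lifted again (all of step 3).
6. brush down, third time (all of step 4).
7. with the carriage still out, every cup stands on a rest, the used cup on the coaster and the brush back in its holder (((horizontal distance between cup1_mid and rest1 below 0.011 m and z of cup1_mid in the frame of rest1 between 0.022 and 0.034 m and angle between cup1_mid's own z axis and vertical below 0.12 rad) or (horizontal distance between cup1_mid and rest2 below 0.011 m and z of cup1_mid in the frame of rest2 between 0.022 and 0.034 m and angle between cup1_mid's own z axis and vertical below 0.12 rad) or (horizontal distance between cup1_mid and rest3 below 0.011 m and z of cup1_mid in the frame of rest3 between 0.022 and 0.034 m and angle between cup1_mid's own z axis and vertical below 0.12 rad)) and ((horizontal distance between cup2_mid and rest1 below 0.011 m and z of cup2_mid in the frame of rest1 between 0.022 and 0.034 m and angle between cup2_mid's own z axis and vertical below 0.12 rad) or (horizontal distance between cup2_mid and rest2 below 0.011 m and z of cup2_mid in the frame of rest2 between 0.022 and 0.034 m and angle between cup2_mid's own z axis and vertical below 0.12 rad) or (horizontal distance between cup2_mid and rest3 below 0.011 m and z of cup2_mid in the frame of rest3 between 0.022 and 0.034 m and angle between cup2_mid's own z axis and vertical below 0.12 rad)) and ((horizontal distance between cup3_mid and rest1 below 0.011 m and z of cup3_mid in the frame of rest1 between 0.022 and 0.034 m and angle between cup3_mid's own z axis and vertical below 0.12 rad) or (horizontal distance between cup3_mid and rest2 below 0.011 m and z of cup3_mid in the frame of rest2 between 0.022 and 0.034 m and angle between cup3_mid's own z axis and vertical below 0.12 rad) or (horizontal distance between cup3_mid and rest3 below 0.011 m and z of cup3_mid in the frame of rest3 between 0.022 and 0.034 m and angle between cup3_mid's own z axis and vertical below 0.12 rad)) and horizontal distance between brush_tip and holder_floor below 0.016 m and z of brush_tip in the frame of holder_floor below 0.012 m and angle between brush_tip's own z axis and vertical below 0.5 rad and horizontal distance between used_mid and coaster_top below 0.02 m and z of used_mid in the frame of coaster_top between 0.022 and 0.034 m and angle between used_mid's own z axis and vertical below 0.12 rad and linear speed of each of cup1, cup2, cup3, used below 0.03 m/s and value of joint carriage above 0.113 m), for 0.2 s.
At the end, for the whole second after the job is handed in: Carriage fully in (within 6 mm), button out (latched); every white cup upright and still on a rest, within 11 mm of its centre; the used cup upright on the coaster, within 20 mm of its centre; the brush head down on the floor of its holder (it may lean) (((horizontal distance between cup1_mid and rest1 below 0.011 m and z of cup1_mid in the frame of rest1 between 0.022 and 0.034 m and angle between cup1_mid's own z axis and vertical below 0.12 rad) or (horizontal distance between cup1_mid and rest2 below 0.011 m and z of cup1_mid in the frame of rest2 between 0.022 and 0.034 m and angle between cup1_mid's own z axis and vertical below 0.12 rad) or (horizontal distance between cup1_mid and rest3 below 0.011 m and z of cup1_mid in the frame of rest3 between 0.022 and 0.034 m and angle between cup1_mid's own z axis and vertical below 0.12 rad)) and ((horizontal distance between cup2_mid and rest1 below 0.011 m and z of cup2_mid in the frame of rest1 between 0.022 and 0.034 m and angle between cup2_mid's own z axis and vertical below 0.12 rad) or (horizontal distance between cup2_mid and rest2 below 0.011 m and z of cup2_mid in the frame of rest2 between 0.022 and 0.034 m and angle between cup2_mid's own z axis and vertical below 0.12 rad) or (horizontal distance between cup2_mid and rest3 below 0.011 m and z of cup2_mid in the frame of rest3 between 0.022 and 0.034 m and angle between cup2_mid's own z axis and vertical below 0.12 rad)) and ((horizontal distance between cup3_mid and rest1 below 0.011 m and z of cup3_mid in the frame of rest1 between 0.022 and 0.034 m and angle between cup3_mid's own z axis and vertical below 0.12 rad) or (horizontal distance between cup3_mid and rest2 below 0.011 m and z of cup3_mid in the frame of rest2 between 0.022 and 0.034 m and angle between cup3_mid's own z axis and vertical below 0.12 rad) or (horizontal distance between cup3_mid and rest3 below 0.011 m and z of cup3_mid in the frame of rest3 between 0.022 and 0.034 m and angle between cup3_mid's own z axis and vertical below 0.12 rad)) and horizontal distance between brush_tip and holder_floor below 0.016 m and z of brush_tip in the frame of holder_floor below 0.012 m and angle between brush_tip's own z axis and vertical below 0.5 rad and horizontal distance between used_mid and coaster_top below 0.02 m and z of used_mid in the frame of coaster_top between 0.022 and 0.034 m and angle between used_mid's own z axis and vertical below 0.12 rad and linear speed of each of cup1, cup2, cup3, used below 0.03 m/s and value of joint carriage below 0.006 m and value of joint release below 0.003 m); the robot touches nothing.
It fails at once if the jar_green is moved more than 4 cm (distance of jar_green from where it was at the start of the episode above 0.04 m).
It fails at once if the timer is moved more than 4 cm (distance of timer from where it was at the start of the episode above 0.04 m).
Of cup1, cup2, cup3 only 2 to 3 are there at a start; the rules pass over those that are not, and their reading is None.
At some moment in a run one of holder may be knocked a few centimetres aside while the robot is not near it.
Once in a run the grip may slacken for a moment while it holds something.
It also fails if it takes over 208 s, if anything falls off the work surface, if the arm or the gripper's body presses on something with over 40 N, if the wrist force passes 120 N, or if a joint passes its speed limit or range.

### The arm

A 6-joint arm with a two-finger parallel gripper is mounted at the origin on the work surface. World frame = base frame: x ahead of the robot, y to its left, z up, the work surface at z = 0. Lengths are in mm, angles in rad, forces in N, time in s.
With the tool pointing down it reaches from about 275 to 1000 mm from the base axis. Payload 8.4 kg.
Tool frame: the origin (TCP) lies midway between the tips of the shut fingers; the grasp point (between the pads) lies 19 mm behind it; z points along the fingers, y is the line along which they close (so a half turn about z gives the same grasp; the last joint's range is limited). The gripper opens to 85 mm and grips with 20 to 120 N. Pads are 22 mm wide; open, the fingers measure 114 mm over their backs; the gripper's body (76 mm by 85 mm) begins 54 mm behind the grasp point. The pads swing forward as they close: fully open they stand 13 mm farther back than shut.
Start: joints at [1.278, 0.353, 1.633, -0, 1.155, -0.002], TCP at [179.198, 598.762, 231.281] pointing down, gripper open.
Joint ranges: [-2.63, 2.63], [-0.92, 2.1], [0.06, 2.66], [-1.3, 4.44], [0, 2.69], [-3.02, 3.02]. Speed limits (rad/s): [2.22, 2.22, 2.79, 3.14, 3.14, 3.14].

### API

Orientations are given as [roll, pitch, yaw] about the fixed x, y, z axes, in that order (R = Rz(yaw) Ry(pitch) Rx(roll)).
In Python, from rig import r, imaging gives the robot as it stands. The module is installed in compiled form; this text tells all that it offers.
- The arm moves only by the tool arm_command, never from a script. Its argument "deltas" is a list of rows, each an object of numbers: "hand": the finger opening in mm, from 0 to 85.4; "tx", "ty", "tz": the shift along the tool's x, y, z in mm; "wx", "wy", "wz": the turn, a rotation vector about the tool's x, y, z in rad. A call has 1 to 8 rows; each row shifts and turns the commanded pose from where the row before left it, along the tool's axes as they then stand; what a row does not reach is not made up. A row lasts 1/8 s, in which the tool goes at most 62.5 mm and 10.7 degrees, less where a joint would pass 70% of its speed; a pose out of reach is approached as far as the arm can. A call with a gripper value outside its range is refused whole. The fingers move at their own pace and stop on an object; "squeeze" is the grip in N (left out, the last holds). Time passes only in rows, so rows that do not move let the fingers close. It gives the time, the measured TCP pose, the force, the opening and the grip force at its end, in the units of the state.
- r.sense(): the state, without advancing time (a new reading comes with each control period).
- imaging.grab_frame(name): name is "scene" or "side" or "wrist"; returns a dict with "image" (400x640x3 uint8, red, green, blue), "mtx" (3x3 intrinsics, pixels), "world_to_cam" (4x4, takes a point from world to camera coordinates). Camera axes: x right, y up, looking along -z (the intrinsics and any distortion apply to the point x, -y, -z); pixel columns grow to the right and rows downward; lengths in mm; the calibration is good to about 2 mm. A picture is of the moment at which its call begins. There is no depth.
- r.sign_off(): hands the job in; it is judged then, once.
The state is a dict: "clock": time; "qpos": joint angles; "qvel": joint speeds; "joint_efforts": joint torques, N m; "eef_pos": TCP position; "tcp_rot": TCP orientation; "contact_force": force on the tool from outside, world axes, zero at the start; "wrist_torque": the same for the moment, N m; "opening": opening from 0.0 (shut) to 1.0 (fully open); "grasp_force": force on a finger pad.
Only numpy, scipy, OpenCV 4.12 (cv2) and the standard library are available. Lean on these libraries where they do the work, as an engineer would, in place of code of your own. Each camera call takes 0.05 s, during which the arm holds its last target. There are 200 camera calls.

## Working session

There is one attempt and no reset: what is moved stays moved. The work goes in short steps, Python scripts to look and compute and a tool call to move; the robot and the scene stay as the last step left them, time stands still between calls to the robot, and variables do not carry over. Pictures are saved under pics/ and viewed, at most 18 in all, crops included, and the job is handed in when it is done.

Besides the shell and the picture viewer there is one more tool, called after "Request:" as name(argument=value, ...) on one line, values as JSON. arm_command: Moves the arm, as the interface text tells. Its arguments: {"type":"object","properties":{"deltas":{"type":"array"},"squeeze":{"type":"number"}},"required":["deltas"]}

```bash
mkdir -p pics; cat > h.py <<'E'
import numpy as np, cv2
from rig import r, imaging
def grab(n,save=None):
    f=imaging.grab_frame(n)
    if save: cv2.imwrite('pics/'+save,f['image'][:,:,::-1])
    return f
def ray(f,u,v):
    K=np.array(f['mtx']);T=np.array(f['world_to_cam'])
    d=np.linalg.inv(K)@[u,v,1]; d=np.array([d[0],-d[1],-d[2]])
    R=T[:3,:3]; return -R.T@T[:3,3], R.T@d
def onz(f,u,v,z):
    o,d=ray(f,u,v); return o+d*(z-o[2])/d[2]
def proj(f,p):
    K=np.array(f['mtx']);T=np.array(f['world_to_cam'])
    c=T[:3,:3]@np.array(p,float)+T[:3,3]; q=K@[c[0],-c[1],-c[2]]; return q[:2]/q[2]
def tri(f,p,g,q):
    o1,d1=ray(f,*p);o2,d2=ray(g,*q)
    A=np.stack([d1,-d2],1);s=np.linalg.lstsq(A,o2-o1,rcond=None)[0]
    a=o1+s[0]*d1;b=o2+s[1]*d2; return (a+b)/2,np.linalg.norm(a-b)
E
python3 - <<'E'
from h import *
for n in ['scene','side','wrist']:
    f=grab(n,n+'0.png'); o,d=ray(f,320,200); print(n,o.round(),(d/np.linalg.norm(d)).round(2),f.keys())
    print(np.array(f['mtx']).round(1).tolist())
print(r.sense())
E
```

```text
scene [1052. -322.  901.] [-0.53  0.31 -0.79] dict_keys(['image', 'mtx', 'world_to_cam'])
[[367.9, 0.0, 321.5], [0.0, 367.9, 206.0], [0.0, 0.0, 1.0]]
side [ 136. -696. 1009.] [ 0.34  0.57 -0.75] dict_keys(['image', 'mtx', 'world_to_cam'])
[[449.8, 0.0, 324.9], [0.0, 449.8, 202.4], [0.0, 0.0, 1.0]]
wrist [ 98. 624. 373.] [ 0.33 -0.09 -0.94] dict_keys(['image', 'mtx', 'world_to_cam'])
[[313.0, 0.0, 317.9], [0.0, 313.0, 194.5], [0.0, 0.0, 1.0]]
{'clock': 0.15, 'qpos': array([ 1.27758845e+00,  3.53491609e-01,  1.63397432e+00,  1.77666772e-05,
        1.15519163e+00, -2.37638736e-03]), 'qvel': array([-0.00070763, -0.00044869, -0.00127285, -0.00033946, -0.00051492,
       -0.00074353]), 'joint_efforts': array([-4.93905827e-04, -6.05633783e+01, -3.42339456e+01, -3.87148464e-05,
        6.03721113e-03,  4.12804332e-05]), 'eef_pos': array([179.09219676, 598.4070576 , 230.72782784]), 'tcp_rot': array([-3.14052779e+00, -1.87771781e-05,  2.85075397e+00]), 'contact_force': array([ 0.14095977, -0.50093365,  0.06941795]), 'wrist_torque': array([ 0.02260678, -0.04631336,  0.0005775 ]), 'grasp_force': 0.0, 'opening': 0.9999637365667816}
```

View pics/scene0.png

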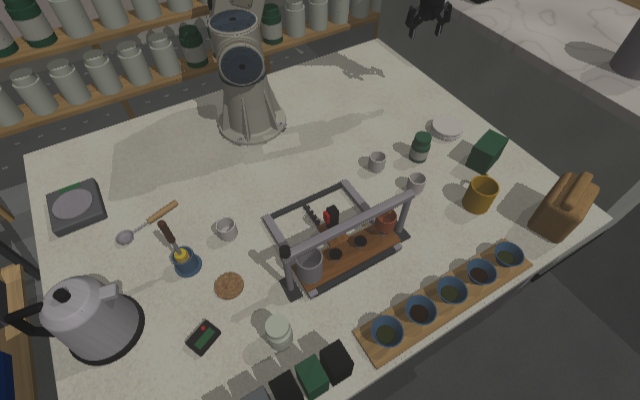

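View pics/side0.png

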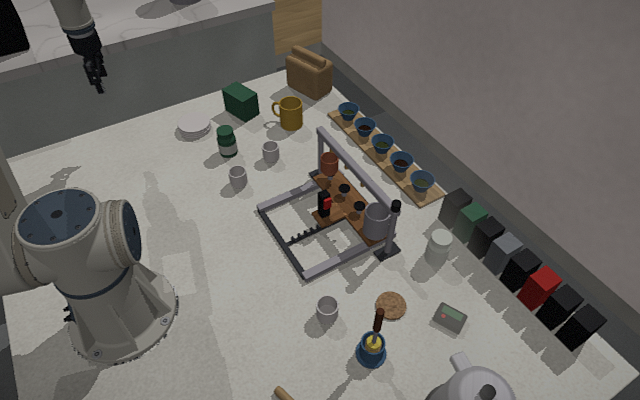

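The scene view shows the robot at the top and the station in the middle (spout bar from 285,250 to 405,195). The used cup is at (385,222), and white cups are at (377,162), (417,182) and (227,229). The brush and holder are at (186,262), the coaster at (229,285), the timer at (203,338) and the jar at (420,147). The side view shows the same things. Enlarged crops come next.

```bash
python3 - <<'E'
import cv2
a=cv2.imread('pics/scene0.png')[130:310,150:450]
b=cv2.imread('pics/side0.png')[115:295,220:430]
cv2.imwrite('pics/a.png',cv2.resize(a,None,fx=2.6,fy=2.6,interpolation=3))
cv2.imwrite('pics/b.png',cv2.resize(b,None,fx=3.2,fy=3.2,interpolation=3))
E
```

```text
(no output)
```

View pics/a.png

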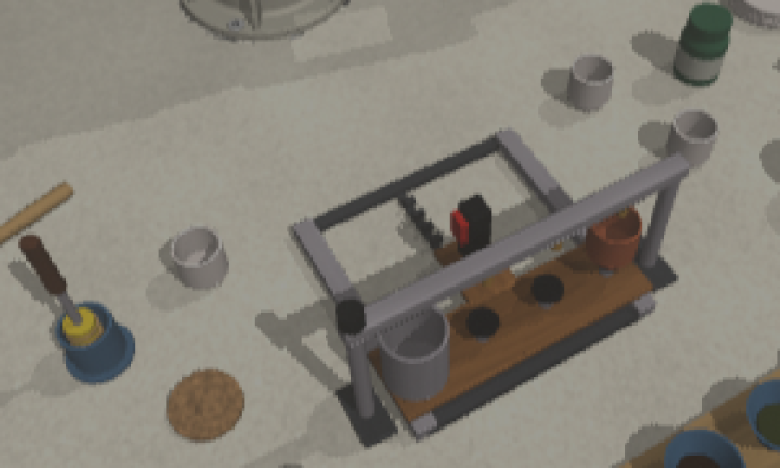

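View pics/b.png

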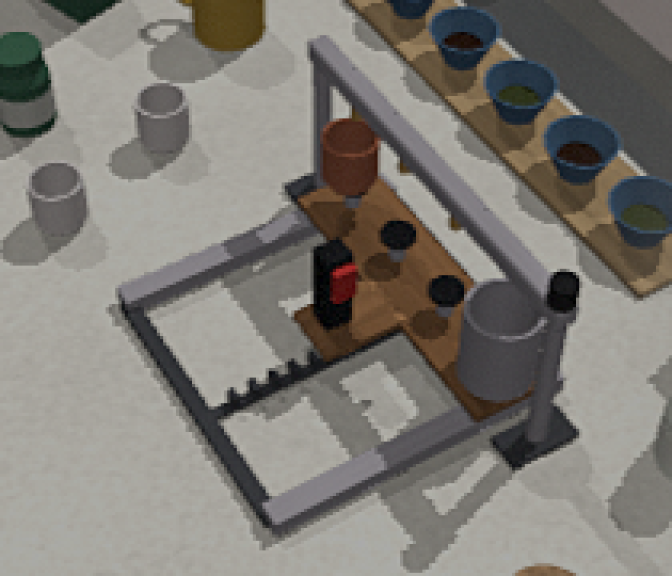

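The crops show the grip top at a(474,205) and b(332,248), the black rests at a(483,321),(548,289) and b(447,291),(398,234), and the canister mouth at a(416,330) and b(503,312). The used cup, holder, coaster and white cups are also clear in both.

```bash
cat >> h.py <<'E'
sa=lambda x,y:(150+x/2.6,130+y/2.6)
sb=lambda x,y:(220+x/3.2,115+y/3.2)
E
python3 - <<'E'
from h import *
s=grab('scene');d=grab('side')
import collections
P={'cupA':(sa(592,72),sb(57,183),56),'cupB':(sa(694,130),sb(162,103),56),'cupC':(sa(199,248),None,56),
'rest1':(sa(483,321),sb(447,291),62),'rest2':(sa(548,289),sb(398,234),62),'used':(sa(612,228),sb(351,142),118),
'can':(sa(416,330),sb(503,312),115),'grip':(sa(474,205),sb(332,248),120),'coast':(sa(205,404),(391,305.5),8),
'hold':(sa(86,322),None,60),'railL':(sa(505,133),sb(122,292),20),'railR':(sa(300,225),sb(270,515),20),
'barL':(sa(685,168),sb(322,45),170)}
for k,(a,b,z) in P.items():
    x=onz(s,*a,z); 
    print(k,x.round(1)[:2], end=' ')
    if b: print(onz(d,*b,z).round(1)[:2], tri(s,a,d,b)[0].round(1))
    else: print()
# masks side: cup C, holder
for n,f in (('s',s),('d',d)):
    h=cv2.cvtColor(f['image'],cv2.COLOR_RGB2HSV)
    for nm,lo,hi in (('blue',(95,90,40),(115,255,255)),('yel',(20,150,120),(32,255,255)),('brown',(5,60,20),(15,255,110)),('red',(0,180,120),(4,255,255))):
        m=cv2.inRange(h,lo,hi);N,L,S,C=cv2.connectedComponentsWithStats(m)
        print(n,nm,[(S[i].tolist(),C[i].round(1).tolist()) for i in range(1,N) if S[i,4]>25][:14])
E
```

```text
cupA [429.9 251.8] [420.6 247.8] [423.3 257.7  46.7]
cupB [567.1 298.8] [555.1 296.9] [560.1 308.   44.4]
cupC [ 427.7 -260.3] 
rest1 [659.9 -49.4] [653.9 -54.1] [657.4 -48.3  55.4]
rest2 [662.2  27.6] [654.5  24.7] [658.7  30.7  54.3]
used [661.9  99.5] [649.5  98.6] [655.8 106.8 107. ]
can [ 661.  -125.3] [ 651.1 -132.1] [ 656.7 -124.2  105. ]
grip [568.4  -5. ] [566.5  -4.4] [567.2  -3.9 118.6]
coast [ 572.8 -322.5] [ 565.8 -325.5] [ 568.9 -322.6    0.6]
hold [ 456.7 -391.6] 
railL [433.1 125.1] [423.9 125.3] [426.4 130.6  11.7]
railR [ 430.  -147.8] [ 421.7 -147.8] [ 424.1 -145.1   12.6]
barL [666.4 175.8] [664.4 173.7] [665.7 176.5 168.1]
s blue [([495, 242, 13, 14, 71], [499.9, 246.7]), ([467, 259, 14, 16, 82], [472.2, 264.4]), ([437, 277, 13, 15, 89], [442.8, 282.5]), ([406, 296, 14, 21, 112], [411.2, 302.7]), ([372, 316, 18, 21, 131], [378.8, 322.6]), ([0, 351, 15, 49, 611], [6.0, 377.2])]
s yel [([174, 249, 12, 10, 74], [180.2, 254.2])]
s brown [([299, 209, 102, 84, 2494], [357.3, 248.4]), ([157, 220, 18, 23, 169], [166.0, 231.2]), ([317, 220, 11, 12, 67], [322.1, 226.8]), ([292, 264, 5, 11, 31], [294.3, 268.3]), ([471, 268, 16, 14, 155], [478.4, 274.4]), ([222, 280, 6, 10, 30], [224.7, 285.0]), ([411, 305, 17, 17, 211], [418.5, 312.9])]
s red []
d blue [([339, 102, 20, 19, 216], [348.5, 109.5]), ([355, 117, 21, 20, 230], [364.8, 125.0]), ([372, 134, 22, 20, 246], [382.4, 141.7]), ([390, 151, 24, 21, 262], [401.3, 159.5]), ([411, 170, 12, 16, 80], [415.1, 175.7]), ([356, 331, 30, 37, 571], [370.3, 353.2])]
d yel []
d brown [([359, 125, 11, 5, 35], [364.0, 127.3]), ([312, 152, 75, 95, 1839], [339.1, 198.3]), ([395, 160, 13, 6, 59], [400.7, 162.6]), ([373, 306, 13, 27, 178], [378.6, 318.3])]
d red [([530, 266, 32, 25, 412], [545.7, 277.7])]
```

Request:
arm_command(deltas=[{"wz": -0.14},{"wz": -0.14},{"tx": -24,"ty": -37},{"tx": -24,"ty": -37},{"tx": -24,"ty": -37},{"tx": -24,"ty": -37},{"tx": -24,"ty": -37},{"tx": -24,"ty": -37}], squeeze=40)

```text
schema error: expected keys hand, tx, ty, tz, wx, wy, wz
```

Request:
arm_command(deltas=[{"tx": -24,"ty": -37},{"tx": -24,"ty": -37},{"tx": -24,"ty": -37},{"tx": -24,"ty": -37},{"tx": -24,"ty": -37},{"tx": -24,"ty": -37},{"tx": -24,"ty": -37}])

```text
schema error: expected keys hand, tx, ty, tz, wx, wy, wz
```

Request:
arm_command(deltas=[{"hand": 85,"tx": 0,"ty": 0,"tz": 0,"wx": 0,"wy": 0,"wz": -0.14},{"hand": 85,"tx": 0,"ty": 0,"tz": 0,"wx": 0,"wy": 0,"wz": -0.14},{"hand": 85,"tx": -30,"ty": -45,"tz": 0,"wx": 0,"wy": 0,"wz": 0},{"hand": 85,"tx": -30,"ty": -45,"tz": 0,"wx": 0,"wy": 0,"wz": 0},{"hand": 85,"tx": -30,"ty": -45,"tz": 0,"wx": 0,"wy": 0,"wz": 0},{"hand": 85,"tx": -30,"ty": -45,"tz": 0,"wx": 0,"wy": 0,"wz": 0},{"hand": 85,"tx": -30,"ty": -45,"tz": 0,"wx": 0,"wy": 0,"wz": 0},{"hand": 85,"tx": -30,"ty": -45,"tz": 0,"wx": 0,"wy": 0,"wz": 0}], squeeze=40)

```text
clock: 1.25
eef_pos: [357.0, 325.4, 231.5]
tcp_rot: [3.141, 0.0, 3.131]
contact_force: [1.6, 0.3, 1.1]
opening: 0.993
grasp_force: 0.0
```

Request:
arm_command(deltas=[{"hand": 85,"tx": -30,"ty": -45,"tz": 0,"wx": 0,"wy": 0,"wz": 0},{"hand": 85,"tx": -30,"ty": -45,"tz": 0,"wx": 0,"wy": 0,"wz": 0},{"hand": 85,"tx": -30,"ty": -45,"tz": 0,"wx": 0,"wy": 0,"wz": 0},{"hand": 85,"tx": -30,"ty": -45,"tz": 0,"wx": 0,"wy": 0,"wz": 0},{"hand": 85,"tx": -30,"ty": -45,"tz": 0,"wx": 0,"wy": 0,"wz": 0},{"hand": 85,"tx": -30,"ty": -45,"tz": 0,"wx": 0,"wy": 0,"wz": 0},{"hand": 85,"tx": -10,"ty": -45,"tz": 0,"wx": 0,"wy": 0,"wz": 0}])

```text
clock: 2.12
eef_pos: [544.3, 8.0, 231.3]
tcp_rot: [3.142, 0.001, 3.13]
contact_force: [-0.1, -0.5, -0.3]
opening: 0.994
grasp_force: 0.0
```

```bash
python3 - <<'E'
from h import *
f=grab('wrist','w1.png');s=r.sense();print(s['eef_pos'].round(1),s['tcp_rot'].round(3),s['clock'])
print(proj(f,[567,-4.5,120]),proj(f,[658,-50,62]),proj(f,[658,-126,115]))
E
```

```text
[544.5   3.7 231.3] [-3.139e+00  1.000e-03  3.130e+00] 2.175
[302.7995157  214.83018395] [267.61393161 268.5362662 ] [182.77816427 298.88938114]
```

View pics/w1.png

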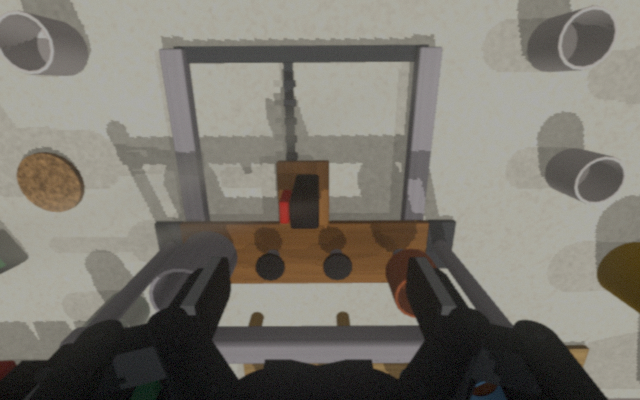

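The wrist view looks down at the open frame. The grip top is near (305,215) with the red button to its left at (285,208), and the rests are at (270,266) and (337,266), which matches my predictions to 2–3 px. Going down onto the grip and squeezing.

Request:
arm_command(deltas=[{"hand": 85,"tx": -22,"ty": -10,"tz": 20,"wx": 0,"wy": 0,"wz": 0},{"hand": 85,"tx": 0,"ty": 0,"tz": 46,"wx": 0,"wy": 0,"wz": 0},{"hand": 85,"tx": 0,"ty": 0,"tz": 50,"wx": 0,"wy": 0,"wz": 0},{"hand": 85,"tx": 0,"ty": 0,"tz": 40,"wx": 0,"wy": 0,"wz": 0},{"hand": 40,"tx": 0,"ty": 0,"tz": 0,"wx": 0,"wy": 0,"wz": 0},{"hand": 20,"tx": 0,"ty": 0,"tz": 0,"wx": 0,"wy": 0,"wz": 0},{"hand": 20,"tx": 0,"ty": 0,"tz": 0,"wx": 0,"wy": 0,"wz": 0},{"hand": 20,"tx": 0,"ty": 0,"tz": 0,"wx": 0,"wy": 0,"wz": 0}], squeeze=40)

```text
clock: 3.18
eef_pos: [566.3, -4.9, 78.6]
tcp_rot: [-3.135, 0.004, 3.134]
contact_force: [-3.9, -29.1, 14.4]
opening: 0.309
grasp_force: 43.8
```

Request:
arm_command(deltas=[{"hand": 20,"tx": 0,"ty": 0,"tz": 0,"wx": 0,"wy": 0,"wz": 0},{"hand": 20,"tx": 0,"ty": 0,"tz": 0,"wx": 0,"wy": 0,"wz": 0},{"hand": 20,"tx": 0,"ty": 0,"tz": 0,"wx": 0,"wy": 0,"wz": 0}])

```text
clock: 3.55
eef_pos: [566.2, -4.9, 78.6]
tcp_rot: [-3.135, 0.004, 3.133]
contact_force: [-4.7, -27.7, 14.4]
opening: 0.306
grasp_force: 44.3
```

Request:
arm_command(deltas=[{"hand": 20,"tx": 0,"ty": -2,"tz": 0,"wx": 0,"wy": 0,"wz": 0},{"hand": 20,"tx": 0,"ty": 0,"tz": 0,"wx": 0,"wy": 0,"wz": 0},{"hand": 20,"tx": 0,"ty": 0,"tz": 0,"wx": 0,"wy": 0,"wz": 0}])

```text
clock: 3.92
eef_pos: [566.3, -5.0, 78.6]
tcp_rot: [-3.138, 0.004, 3.133]
contact_force: [-4.1, -15.5, 13.6]
opening: 0.312
grasp_force: 50.5
```

Request:
arm_command(deltas=[{"hand": 20,"tx": 0,"ty": -2,"tz": 0,"wx": 0,"wy": 0,"wz": 0},{"hand": 20,"tx": 5,"ty": 0,"tz": 0,"wx": 0,"wy": 0,"wz": 0},{"hand": 20,"tx": 10,"ty": 0,"tz": 0,"wx": 0,"wy": 0,"wz": 0},{"hand": 20,"tx": 12,"ty": 0,"tz": 0,"wx": 0,"wy": 0,"wz": 0},{"hand": 20,"tx": 12,"ty": 0,"tz": 0,"wx": 0,"wy": 0,"wz": 0}])

```text
clock: 4.55
eef_pos: [528.6, -4.9, 78.6]
tcp_rot: [-3.14, 0.007, 3.132]
contact_force: [2.2, -5.2, 10.5]
opening: 0.308
grasp_force: 55.4
```

Request:
arm_command(deltas=[{"hand": 20,"tx": 12,"ty": 0,"tz": 0,"wx": 0,"wy": 0,"wz": 0},{"hand": 20,"tx": 12,"ty": 0,"tz": 0,"wx": 0,"wy": 0,"wz": 0},{"hand": 20,"tx": 12,"ty": 0,"tz": 0,"wx": 0,"wy": 0,"wz": 0},{"hand": 20,"tx": 12,"ty": 0,"tz": 0,"wx": 0,"wy": 0,"wz": 0},{"hand": 20,"tx": 12,"ty": 0,"tz": 0,"wx": 0,"wy": 0,"wz": 0},{"hand": 20,"tx": 12,"ty": 0,"tz": 0,"wx": 0,"wy": 0,"wz": 0},{"hand": 20,"tx": 8,"ty": 0,"tz": 0,"wx": 0,"wy": 0,"wz": 0},{"hand": 20,"tx": 2,"ty": 0,"tz": 0,"wx": 0,"wy": 0,"wz": 0}])

```text
clock: 5.55
eef_pos: [446.9, -4.5, 78.5]
tcp_rot: [-3.139, 0.007, 3.133]
contact_force: [0.8, -10.5, 15.4]
opening: 0.309
grasp_force: 53.3
```

Request:
arm_command(deltas=[{"hand": 20,"tx": 0,"ty": 0,"tz": 0,"wx": 0,"wy": 0,"wz": 0},{"hand": 20,"tx": 0,"ty": 0,"tz": 0,"wx": 0,"wy": 0,"wz": 0},{"hand": 20,"tx": 0,"ty": 0,"tz": 0,"wx": 0,"wy": 0,"wz": 0}])

```text
clock: 5.92
eef_pos: [446.7, -4.5, 78.5]
tcp_rot: [-3.139, 0.006, 3.133]
contact_force: [-1.4, -10.9, 19.9]
opening: 0.308
grasp_force: 53.6
```

Request:
arm_command(deltas=[{"hand": 20,"tx": 2,"ty": 0,"tz": 0,"wx": 0,"wy": 0,"wz": 0},{"hand": 20,"tx": 0,"ty": 0,"tz": 0,"wx": 0,"wy": 0,"wz": 0},{"hand": 20,"tx": 0,"ty": 0,"tz": 0,"wx": 0,"wy": 0,"wz": 0}])

```text
clock: 6.3
eef_pos: [446.3, -4.5, 78.6]
tcp_rot: [-3.139, 0.009, 3.132]
contact_force: [4.8, -10.4, 12.2]
opening: 0.305
grasp_force: 53.1
```

Request:
arm_command(deltas=[{"hand": 85,"tx": -2,"ty": 0,"tz": 0,"wx": 0,"wy": 0,"wz": 0},{"hand": 85,"tx": 0,"ty": 0,"tz": 0,"wx": 0,"wy": 0,"wz": 0},{"hand": 85,"tx": 0,"ty": 0,"tz": 0,"wx": 0,"wy": 0,"wz": 0},{"hand": 85,"tx": 0,"ty": 0,"tz": 0,"wx": 0,"wy": 0,"wz": 0},{"hand": 85,"tx": 0,"ty": 0,"tz": -20,"wx": 0,"wy": 0,"wz": 0},{"hand": 85,"tx": 0,"ty": 0,"tz": -50,"wx": 0,"wy": 0,"wz": 0},{"hand": 85,"tx": 0,"ty": 0,"tz": -60,"wx": 0,"wy": 0,"wz": 0},{"hand": 85,"tx": 0,"ty": 0,"tz": -60,"wx": 0,"wy": 0,"wz": 0}])

```text
clock: 7.3
eef_pos: [443.2, -3.0, 267.1]
tcp_rot: [3.141, -0.0, 3.131]
contact_force: [0.8, 0.6, 0.0]
opening: 0.995
grasp_force: 0.0
```

```bash
python3 - <<'E'
from h import *
f=grab('wrist','w2.png');s=r.sense();print(s['eef_pos'].round(1),s['tcp_rot'].round(3),s['clock'])
d=grab('scene','s2.png');
for p in ([539,-50,62],[539,28,62],[539,106,118],[539,-126,115],[427,250,56],[562,298,56],[570,-323,8]): print(proj(f,p).round(1),proj(d,p).round(1))
E
```

```text
[446.9  -3.  274.7] [3.141 0.01  3.131] 7.35
[279.9 240.1] [312.5 220.7]
[342.9 239.5] [336.3 209.1]
[420.  263.2] [360.8 185.6]
[203.9 263.7] [286.6 221.3]
[539.7 146.7] [376.7 157.3]
[553.8 251.5] [415.6 179. ]
[ 95.3 243.7] [228.3 284.6]
```

View pics/w2.png

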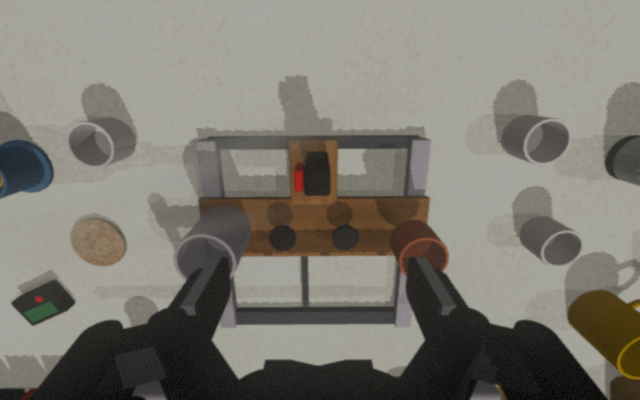

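The wrist view shows the carriage out with the button free. The rests are at (283,238) and (345,237), the used cup rim at (422,256) and the canister rim at (207,257). The white cup rims are at (94,143), (545,140) and (560,247), and the coaster is at (98,242).

```bash
python3 - <<'E'
from h import *
f=grab('wrist');s=grab('scene');d=grab('side')
for n,p,z in (('rest1',(283,238),62),('rest2',(345,237.5),62),('used',(422,255),118),('can',(207,257),115),('cupA',(545,140),56),('cupB',(560,247),56),('cupC',(94,143),56),('coast',(98,242),8)): print(n,onz(f,*p,z).round(1))
def tr(n,a,b): print(n,tri(s,a,d,b)[0].round(1))
tr('jarlidtop',(422.5,137),(225.5,130)); tr('mugtop',(481,184),(291,103)); tr('brushtop',(161.5,223),(379.5,311)); tr('timer',(203,337),(450,317))
print('hold',onz(s,183,253.8,60).round(1), onz(d,373,341,60).round(1), 'jarbase',onz(d,229,152,0).round())
m=cv2.inRange(cv2.cvtColor(f['image'],cv2.COLOR_RGB2HSV),(0,90,60),(12,255,200));N,L,S,C=cv2.connectedComponentsWithStats(m)
print([(S[i].tolist(),C[i].round(1).tolist()) for i in range(1,N) if S[i,4]>100])
a=f['image'][110:290,50:250];b=f['image'][110:290,370:620];c=np.hstack([a,b])[:,:,::-1]
cv2.imwrite('pics/c.png',cv2.resize(c,None,fx=1.75,fy=1.75,interpolation=3))
E
```

```text
rest1 [545.  -46.8  62. ]
rest2 [545.1  31.   62. ]
used [537.7 109.1 118. ]
can [ 539.5 -123.8  115. ]
cupA [426.3 257.2  56. ]
cupB [564.9 309.1  56. ]
cupC [ 424.4 -257.9   56. ]
coast [ 577.  -323.1    8. ]
jarlidtop [454.5 405.1  91.4]
mugtop [695.8 416.7  96.4]
brushtop [ 454.9 -396.5  204.5]
timer [ 667.6 -425.8   11.8]
hold [ 456.5 -391.8   60. ] [ 456.7 -393.8   60. ] jarbase [451. 405.   0.]
[([293, 155, 12, 31, 313], [298.8, 170.6]), ([389, 212, 58, 58, 2104], [416.7, 239.9]), ([19, 382, 21, 18, 129], [29.2, 390.4])]
```

View pics/c.png

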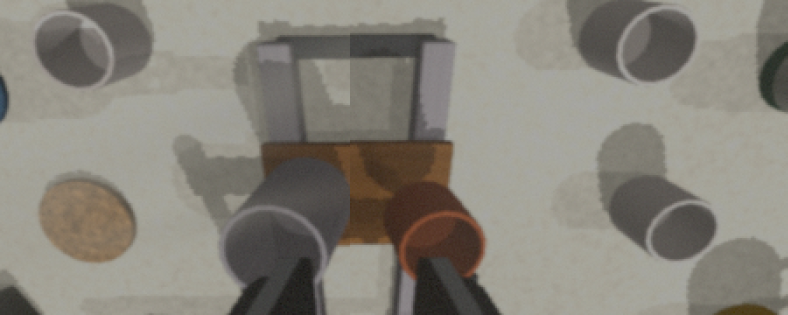

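Request:
arm_command(deltas=[{"hand": 85,"tx": 0,"ty": 0,"tz": 0,"wx": 0,"wy": 0,"wz": 0.18},{"hand": 85,"tx": 0,"ty": 0,"tz": 0,"wx": 0,"wy": 0,"wz": 0.18},{"hand": 85,"tx": 0,"ty": 0,"tz": 0,"wx": 0,"wy": 0,"wz": 0.18},{"hand": 85,"tx": 0,"ty": 0,"tz": 0,"wx": 0,"wy": 0,"wz": 0.18},{"hand": 85,"tx": 0,"ty": 0,"tz": 0,"wx": 0,"wy": 0,"wz": 0.18},{"hand": 85,"tx": 0,"ty": 0,"tz": 0,"wx": 0,"wy": 0,"wz": 0.18},{"hand": 85,"tx": 0,"ty": 0,"tz": 0,"wx": 0,"wy": 0,"wz": 0.18},{"hand": 85,"tx": 0,"ty": 0,"tz": 0,"wx": 0,"wy": 0,"wz": 0.18}])

```text
clock: 8.55
eef_pos: [442.5, -3.1, 263.1]
tcp_rot: [-3.138, -0.001, 1.685]
contact_force: [1.0, -0.7, -0.6]
opening: 0.995
grasp_force: 0.0
```

Request:
arm_command(deltas=[{"hand": 85,"tx": 0,"ty": 0,"tz": 0,"wx": 0,"wy": 0,"wz": 0.12},{"hand": 85,"tx": 40,"ty": 32,"tz": 20,"wx": 0,"wy": 0,"wz": 0},{"hand": 85,"tx": 40,"ty": 32,"tz": 20,"wx": 0,"wy": 0,"wz": 0},{"hand": 85,"tx": 30,"ty": 26,"tz": 15,"wx": 0,"wy": 0,"wz": 0},{"hand": 85,"tx": 0,"ty": 0,"tz": 0,"wx": 0,"wy": 0,"wz": 0}])

```text
clock: 9.18
eef_pos: [533.0, 108.3, 206.7]
tcp_rot: [-3.136, 0.001, 1.573]
contact_force: [-0.4, 0.1, 0.9]
opening: 0.993
grasp_force: 0.0
```

```bash
python3 - <<'E'
from h import *
f=grab('wrist','w3.png');s=r.sense();print(s['eef_pos'].round(1),s['tcp_rot'].round(3),s['clock'])
for p in ([537,-49,62],[537,29,62],[537,107,118],s['eef_pos'],[540,107,62],[428,250,56],[560,303,56]): print(proj(f,p).round(1))
E
```

```text
[532.3 107.2 207.6] [-3.136e+00  1.000e-03  1.572e+00] 9.225
[321.3 315.2]
[321.8 253.8]
[322.9 202.6]
[315.8 263.2]
[325.4 181.9]
[191.5  13.4]
[354.  -64.5]
```

View pics/w3.png

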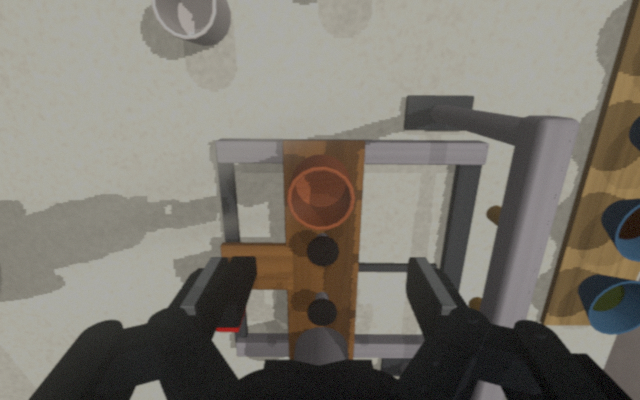

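The wrist view from above shows the used cup rim at (321,199), the rests at (323,250) and (322,310), and the bar well to the right. Grasping the used cup.

Request:
arm_command(deltas=[{"hand": 85,"tx": 2,"ty": 4,"tz": 30,"wx": 0,"wy": 0,"wz": 0},{"hand": 85,"tx": 0,"ty": 0,"tz": 40,"wx": 0,"wy": 0,"wz": 0},{"hand": 85,"tx": 0,"ty": 0,"tz": 40,"wx": 0,"wy": 0,"wz": 0},{"hand": 85,"tx": 0,"ty": 0,"tz": 22,"wx": 0,"wy": 0,"wz": 0},{"hand": 65,"tx": 0,"ty": 0,"tz": 0,"wx": 0,"wy": 0,"wz": 0},{"hand": 40,"tx": 0,"ty": 0,"tz": 0,"wx": 0,"wy": 0,"wz": 0},{"hand": 40,"tx": 0,"ty": 0,"tz": 0,"wx": 0,"wy": 0,"wz": 0},{"hand": 40,"tx": 0,"ty": 0,"tz": 0,"wx": 0,"wy": 0,"wz": 0}])

```text
clock: 10.22
eef_pos: [538.2, 108.9, 79.1]
tcp_rot: [3.14, -0.0, 1.571]
contact_force: [-1.0, -1.2, 3.6]
opening: 0.624
grasp_force: 42.1
```

Request:
arm_command(deltas=[{"hand": 40,"tx": 0,"ty": 0,"tz": -30,"wx": 0,"wy": 0,"wz": 0},{"hand": 40,"tx": 0,"ty": 0,"tz": -40,"wx": 0,"wy": 0,"wz": 0},{"hand": 40,"tx": 0,"ty": 0,"tz": -30,"wx": 0,"wy": 0,"wz": 0},{"hand": 40,"tx": -30,"ty": 5,"tz": 0,"wx": 0,"wy": 0,"wz": 0},{"hand": 40,"tx": -45,"ty": 4,"tz": 0,"wx": 0,"wy": 0,"wz": 0},{"hand": 40,"tx": -45,"ty": 4,"tz": 0,"wx": 0,"wy": 0,"wz": 0},{"hand": 40,"tx": -45,"ty": 4,"tz": 0,"wx": 0,"wy": 0,"wz": 0},{"hand": 40,"tx": -45,"ty": 4,"tz": 0,"wx": 0,"wy": 0,"wz": 0}])

```text
clock: 11.22
eef_pos: [558.7, -102.6, 178.7]
tcp_rot: [3.141, 0.0, 1.571]
contact_force: [0.1, 0.6, -1.4]
opening: 0.624
grasp_force: 42.6
```

Request:
arm_command(deltas=[{"hand": 40,"tx": -45,"ty": 4,"tz": 0,"wx": 0,"wy": 0,"wz": 0},{"hand": 40,"tx": -45,"ty": 4,"tz": 0,"wx": 0,"wy": 0,"wz": 0},{"hand": 40,"tx": -45,"ty": 2,"tz": 0,"wx": 0,"wy": 0,"wz": 0},{"hand": 40,"tx": -45,"ty": 0,"tz": 0,"wx": 0,"wy": 0,"wz": 0},{"hand": 40,"tx": -42,"ty": 0,"tz": 0,"wx": 0,"wy": 0,"wz": 0},{"hand": 40,"tx": 0,"ty": 0,"tz": 20,"wx": 0,"wy": 0,"wz": 0},{"hand": 40,"tx": 0,"ty": 0,"tz": 40,"wx": 0,"wy": 0,"wz": 0},{"hand": 40,"tx": 0,"ty": 0,"tz": 40,"wx": 0,"wy": 0,"wz": 0}])

```text
clock: 12.22
eef_pos: [568.5, -322.3, 77.0]
tcp_rot: [3.141, -0.0, 1.571]
contact_force: [0.3, 0.5, -1.5]
opening: 0.62
grasp_force: 42.6
```

```bash
python3 - <<'E'
from h import *
f=grab('wrist');s=r.sense();print(s['eef_pos'].round(1),s['tcp_rot'].round(3),s['clock'],s['opening'],s['grasp_force'])
h=cv2.cvtColor(f['image'],cv2.COLOR_RGB2HSV)
g=grab('side','sd4.png');cv2.imwrite('pics/w4.png',cv2.resize(np.hstack([f['image'],g['image']])[:,:,::-1],(800,250)))
print(proj(f,[569,-323,8]),proj(g,[569,-323,8]))
E
```

```text
[ 565.5 -320.4   71.4] [-3.135 -0.004  1.571] 12.275 0.6227631379050926 42.73016810417175
[317.88470996 211.43563137] [391.43764664 304.10775897]
```

View pics/w4.png

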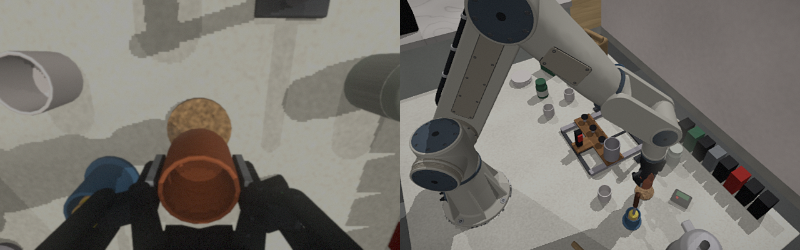

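The left half shows the held cup above the coaster, which is centred laterally near full-resolution x 318 as predicted. The side view is consistent. Lowering the cup.

Request:
arm_command(deltas=[{"hand": 40,"tx": 0,"ty": 0,"tz": 25,"wx": 0,"wy": 0,"wz": 0},{"hand": 40,"tx": 0,"ty": 0,"tz": 20,"wx": 0,"wy": 0,"wz": 0},{"hand": 40,"tx": 0,"ty": 0,"tz": 6,"wx": 0,"wy": 0,"wz": 0},{"hand": 40,"tx": 0,"ty": 0,"tz": 0,"wx": 0,"wy": 0,"wz": 0},{"hand": 40,"tx": 0,"ty": 0,"tz": 0,"wx": 0,"wy": 0,"wz": 0}])

```text
clock: 12.95
eef_pos: [569.3, -323.4, 28.3]
tcp_rot: [3.14, 0.001, 1.571]
contact_force: [-0.7, 0.4, -2.0]
opening: 0.623
grasp_force: 42.7
```

Request:
arm_command(deltas=[{"hand": 40,"tx": 0,"ty": 0,"tz": 3,"wx": 0,"wy": 0,"wz": 0},{"hand": 40,"tx": 0,"ty": 0,"tz": 0,"wx": 0,"wy": 0,"wz": 0},{"hand": 40,"tx": 0,"ty": 0,"tz": 0,"wx": 0,"wy": 0,"wz": 0}])

```text
clock: 13.32
eef_pos: [569.4, -323.5, 25.2]
tcp_rot: [3.14, 0.001, 1.571]
contact_force: [0.4, 0.2, 5.7]
opening: 0.624
grasp_force: 42.9
```

Request:
arm_command(deltas=[{"hand": 85,"tx": 0,"ty": 0,"tz": 0,"wx": 0,"wy": 0,"wz": 0},{"hand": 85,"tx": 0,"ty": 0,"tz": 0,"wx": 0,"wy": 0,"wz": 0},{"hand": 85,"tx": 0,"ty": 0,"tz": 0,"wx": 0,"wy": 0,"wz": 0},{"hand": 85,"tx": 0,"ty": 0,"tz": -25,"wx": 0,"wy": 0,"wz": 0},{"hand": 85,"tx": 0,"ty": 0,"tz": -55,"wx": 0,"wy": 0,"wz": 0},{"hand": 85,"tx": 0,"ty": 0,"tz": -60,"wx": 0,"wy": 0,"wz": 0},{"hand": 85,"tx": 0,"ty": 0,"tz": -60,"wx": 0,"wy": 0,"wz": 0},{"hand": 85,"tx": 0,"ty": 0,"tz": -60,"wx": 0,"wy": 0,"wz": 0}])

```text
clock: 14.32
eef_pos: [568.4, -322.9, 286.2]
tcp_rot: [-3.142, -0.0, 1.571]
contact_force: [0.9, -0.8, 0.1]
opening: 0.999
grasp_force: 0.0
```

Request:
arm_command(deltas=[{"hand": 85,"tx": -15,"ty": -37,"tz": 0,"wx": 0,"wy": 0,"wz": 0},{"hand": 85,"tx": -28,"ty": -38,"tz": 0,"wx": 0,"wy": 0,"wz": 0},{"hand": 85,"tx": -28,"ty": -38,"tz": 0,"wx": 0,"wy": 0,"wz": 0},{"hand": 85,"tx": 0,"ty": 0,"tz": 0,"wx": 0,"wy": 0,"wz": 0},{"hand": 85,"tx": 0,"ty": 0,"tz": 0,"wx": 0,"wy": 0,"wz": 0}])

```text
clock: 14.95
eef_pos: [456.0, -394.0, 284.3]
tcp_rot: [3.141, -0.0, 1.57]
contact_force: [0.0, -0.2, 0.5]
opening: 0.994
grasp_force: 0.0
```

```bash
python3 - <<'E'
from h import *
f=grab('wrist','w5.png');s=r.sense();print(s['eef_pos'].round(1),s['tcp_rot'].round(3),s['clock'])
for p in ([455.5,-394,60],[455.5,-394,208],[569,-323,64],[424,-258,56]):print(proj(f,p).round(1))
h=cv2.cvtColor(f['image'],cv2.COLOR_RGB2HSV)
for nm,lo,hi in (('blue',(95,90,30),(115,255,255)),('yel',(18,120,100),(34,255,255)),('handle',(3,90,20),(15,255,110))):
    m=cv2.inRange(h,lo,hi);N,L,S,C=cv2.connectedComponentsWithStats(m)
    print(nm,[(S[i].tolist(),C[i].round(1).tolist()) for i in range(1,N) if S[i,4]>60])
E
```

```text
[ 456.4 -393.7  284.2] [ 3.141 -0.     1.571] 15.0
[316.8 161.7]
[316.5 206.9]
[419.   99.8]
[287.1  35.9]
blue [([220, 353, 62, 27, 864], [247.1, 361.8])]
yel [([304, 151, 28, 25, 448], [317.4, 162.4])]
handle [([396, 74, 19, 51, 134], [402.9, 101.5]), ([400, 76, 43, 45, 1180], [418.1, 100.7]), ([585, 200, 55, 48, 812], [609.4, 222.3]), ([311, 209, 15, 10, 62], [318.5, 214.0])]
```

View pics/w5.png

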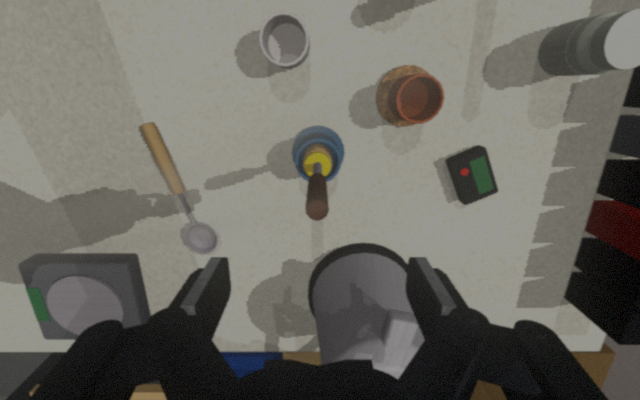

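The wrist view shows the brush top at (318,211) and the holder at (318,155), both centred between the fingers, with the used cup sitting on the coaster at (419,99). Going down for the brush.

Request:
arm_command(deltas=[{"hand": 85,"tx": -2,"ty": 1,"tz": 29,"wx": 0,"wy": 0,"wz": 0},{"hand": 85,"tx": 0,"ty": 0,"tz": 50,"wx": 0,"wy": 0,"wz": 0},{"hand": 85,"tx": 0,"ty": 0,"tz": 50,"wx": 0,"wy": 0,"wz": 0},{"hand": 40,"tx": 0,"ty": 0,"tz": 0,"wx": 0,"wy": 0,"wz": 0},{"hand": 5,"tx": 0,"ty": 0,"tz": 0,"wx": 0,"wy": 0,"wz": 0},{"hand": 5,"tx": 0,"ty": 0,"tz": 0,"wx": 0,"wy": 0,"wz": 0},{"hand": 5,"tx": 0,"ty": 0,"tz": 0,"wx": 0,"wy": 0,"wz": 0},{"hand": 5,"tx": 0,"ty": 0,"tz": 0,"wx": 0,"wy": 0,"wz": 0}], squeeze=60)

```text
clock: 16.0
eef_pos: [457.0, -396.9, 157.4]
tcp_rot: [3.14, 0.002, 1.571]
contact_force: [-2.8, 0.9, 6.7]
opening: 0.193
grasp_force: 58.2
```

Request:
arm_command(deltas=[{"hand": 5,"tx": 0,"ty": 0,"tz": 0,"wx": 0,"wy": 0,"wz": 0},{"hand": 5,"tx": 0,"ty": 0,"tz": 0,"wx": 0,"wy": 0,"wz": 0}])

```text
clock: 16.25
eef_pos: [457.0, -396.9, 157.4]
tcp_rot: [3.14, 0.002, 1.571]
contact_force: [-3.0, 1.3, 7.5]
opening: 0.194
grasp_force: 58.2
```

Request:
arm_command(deltas=[{"hand": 5,"tx": 0,"ty": 0,"tz": -20,"wx": 0,"wy": 0,"wz": 0},{"hand": 5,"tx": 0,"ty": 0,"tz": -40,"wx": 0,"wy": 0,"wz": 0},{"hand": 5,"tx": 0,"ty": 0,"tz": -40,"wx": 0,"wy": 0,"wz": 0},{"hand": 5,"tx": 0,"ty": 0,"tz": -30,"wx": 0,"wy": 0,"wz": 0},{"hand": 5,"tx": 30,"ty": 9,"tz": 0,"wx": 0,"wy": 0,"wz": 0},{"hand": 5,"tx": 40,"ty": 12,"tz": 0,"wx": 0,"wy": 0,"wz": 0},{"hand": 5,"tx": 40,"ty": 12,"tz": 0,"wx": 0,"wy": 0,"wz": 0},{"hand": 5,"tx": 40,"ty": 12,"tz": 0,"wx": 0,"wy": 0,"wz": 0}])

```text
clock: 17.25
eef_pos: [502.1, -245.0, 286.4]
tcp_rot: [3.14, 0.001, 1.57]
contact_force: [0.3, 0.2, -1.3]
opening: 0.195
grasp_force: 58.6
```

Request:
arm_command(deltas=[{"hand": 5,"tx": 40,"ty": 12,"tz": 0,"wx": 0,"wy": 0,"wz": 0},{"hand": 5,"tx": 40,"ty": 12,"tz": 0,"wx": 0,"wy": 0,"wz": 0},{"hand": 5,"tx": 30,"ty": 12,"tz": 0,"wx": 0,"wy": 0,"wz": 0},{"hand": 5,"tx": 13,"ty": 0,"tz": 0,"wx": 0,"wy": 0,"wz": 0},{"hand": 5,"tx": 0,"ty": 0,"tz": 0,"wx": 0,"wy": 0,"wz": 0},{"hand": 5,"tx": 0,"ty": 0,"tz": 0,"wx": 0,"wy": 0,"wz": 0}])

```text
clock: 18.0
eef_pos: [537.4, -124.0, 285.6]
tcp_rot: [3.141, 0.001, 1.57]
contact_force: [-0.1, 0.5, -0.9]
opening: 0.197
grasp_force: 58.6
```

```bash
python3 - <<'E'
from h import *
f=grab('wrist','w6.png');s=r.sense();print(s['eef_pos'].round(1),s['tcp_rot'].round(3),s['opening'])
d=grab('side','d6.png');g=grab('scene','g6.png')
e=s['eef_pos']
for p in ([538,-124,115],[e[0],e[1],e[2]-147],[e[0],e[1],e[2]-87],[538,-47,62]):print(proj(f,p).round(1),proj(d,p).round(1),proj(g,p).round(1))
a=f['image'][100:400,180:460];u,v=proj(g,[538,-124,140]).astype(int);b=cv2.resize(g['image'][v-60:v+60,u-60:u+60],(300,300),interpolation=3)
u2,v2=proj(d,[538,-124,140]).astype(int);c=cv2.resize(d['image'][v2-60:v2+60,u2-60:u2+60],(300,300),interpolation=3)
cv2.imwrite('pics/m6.png',np.hstack([a,b,c])[:,:,::-1][:,:800]);print(a.shape,u,v,u2,v2)
E
```

```text
[ 537.4 -124.1  285.4] [3.141 0.    1.57 ] 0.19531359773386014
[317.8 173.4] [338.8 228.2] [287.1 220.7]
[317.3 180. ] [339.  222.5] [286.2 215.4]
[317.2 201.9] [339.8 206.7] [284.2 200.9]
[317.7  93.9] [322.8 221. ] [313.2 219.9]
(300, 280, 3) 286 215 339 221
```

View pics/m6.png

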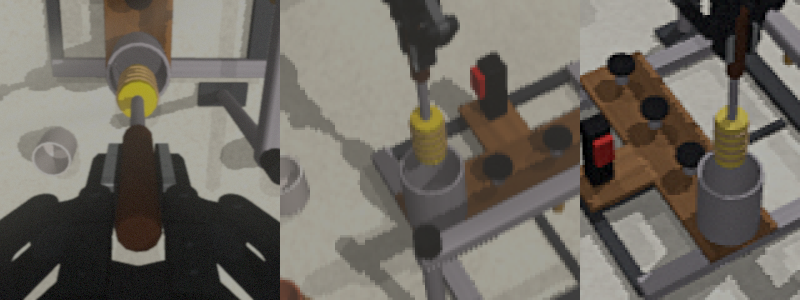

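The three crops show the brush head just above the canister mouth and centred in each view. Now the brushing strokes.

Request:
arm_command(deltas=[{"hand": 5,"tx": 0,"ty": 0,"tz": 25,"wx": 0,"wy": 0,"wz": 0},{"hand": 5,"tx": 0,"ty": 0,"tz": 30,"wx": 0,"wy": 0,"wz": 0},{"hand": 5,"tx": 0,"ty": 0,"tz": 25,"wx": 0,"wy": 0,"wz": 0},{"hand": 5,"tx": 0,"ty": 0,"tz": 14,"wx": 0,"wy": 0,"wz": 0},{"hand": 5,"tx": 0,"ty": 0,"tz": 0,"wx": 0,"wy": 0,"wz": 0},{"hand": 5,"tx": 0,"ty": 0,"tz": 0,"wx": 0,"wy": 0,"wz": 0}])

```text
clock: 18.9
eef_pos: [538.3, -123.4, 192.2]
tcp_rot: [3.14, 0.0, 1.571]
contact_force: [-0.6, 0.8, -1.2]
opening: 0.195
grasp_force: 58.6
```

Request:
arm_command(deltas=[{"hand": 5,"tx": 0,"ty": 0,"tz": -20,"wx": 0,"wy": 0,"wz": 0},{"hand": 5,"tx": 0,"ty": 0,"tz": -25,"wx": 0,"wy": 0,"wz": 0},{"hand": 5,"tx": 0,"ty": 0,"tz": -10,"wx": 0,"wy": 0,"wz": 0},{"hand": 5,"tx": 0,"ty": 0,"tz": 0,"wx": 0,"wy": 0,"wz": 0},{"hand": 5,"tx": 0,"ty": 0,"tz": 0,"wx": 0,"wy": 0,"wz": 0}])

```text
clock: 19.52
eef_pos: [537.3, -123.0, 245.6]
tcp_rot: [-3.141, -0.0, 1.571]
contact_force: [0.5, 1.1, -1.4]
opening: 0.193
grasp_force: 58.6
```

Request:
arm_command(deltas=[{"hand": 5,"tx": 0,"ty": 0,"tz": 20,"wx": 0,"wy": 0,"wz": 0},{"hand": 5,"tx": 0,"ty": 0,"tz": 25,"wx": 0,"wy": 0,"wz": 0},{"hand": 5,"tx": 0,"ty": 0,"tz": 15,"wx": 0,"wy": 0,"wz": 0},{"hand": 5,"tx": 0,"ty": 0,"tz": 0,"wx": 0,"wy": 0,"wz": 0},{"hand": 5,"tx": 0,"ty": 0,"tz": 0,"wx": 0,"wy": 0,"wz": 0}])

```text
clock: 20.15
eef_pos: [537.9, -123.2, 186.4]
tcp_rot: [3.142, 0.0, 1.571]
contact_force: [0.0, -1.0, -1.0]
opening: 0.193
grasp_force: 58.6
```

Request:
arm_command(deltas=[{"hand": 5,"tx": 0,"ty": 0,"tz": -20,"wx": 0,"wy": 0,"wz": 0},{"hand": 5,"tx": 0,"ty": 0,"tz": -25,"wx": 0,"wy": 0,"wz": 0},{"hand": 5,"tx": 0,"ty": 0,"tz": -15,"wx": 0,"wy": 0,"wz": 0},{"hand": 5,"tx": 0,"ty": 0,"tz": 0,"wx": 0,"wy": 0,"wz": 0},{"hand": 5,"tx": 0,"ty": 0,"tz": 0,"wx": 0,"wy": 0,"wz": 0}])

```text
clock: 20.78
eef_pos: [537.3, -123.0, 245.6]
tcp_rot: [-3.141, -0.0, 1.571]
contact_force: [-0.1, 0.9, -0.6]
opening: 0.195
grasp_force: 58.7
```

Request:
arm_command(deltas=[{"hand": 5,"tx": 0,"ty": 0,"tz": 20,"wx": 0,"wy": 0,"wz": 0},{"hand": 5,"tx": 0,"ty": 0,"tz": 25,"wx": 0,"wy": 0,"wz": 0},{"hand": 5,"tx": 0,"ty": 0,"tz": 15,"wx": 0,"wy": 0,"wz": 0},{"hand": 5,"tx": 0,"ty": 0,"tz": 0,"wx": 0,"wy": 0,"wz": 0},{"hand": 5,"tx": 0,"ty": 0,"tz": 0,"wx": 0,"wy": 0,"wz": 0}])

```text
clock: 21.4
eef_pos: [537.8, -123.2, 186.3]
tcp_rot: [-3.141, -0.0, 1.571]
contact_force: [0.3, 0.1, -0.1]
opening: 0.193
grasp_force: 59.0
```

Request:
arm_command(deltas=[{"hand": 5,"tx": 0,"ty": 0,"tz": -20,"wx": 0,"wy": 0,"wz": 0},{"hand": 5,"tx": 0,"ty": 0,"tz": -25,"wx": 0,"wy": 0,"wz": 0},{"hand": 5,"tx": 0,"ty": 0,"tz": -15,"wx": 0,"wy": 0,"wz": 0},{"hand": 5,"tx": 0,"ty": 0,"tz": 0,"wx": 0,"wy": 0,"wz": 0},{"hand": 5,"tx": 0,"ty": 0,"tz": 0,"wx": 0,"wy": 0,"wz": 0}])

```text
clock: 22.02
eef_pos: [537.3, -123.0, 245.6]
tcp_rot: [-3.141, -0.0, 1.571]
contact_force: [0.1, -1.2, -0.4]
opening: 0.191
grasp_force: 58.8
```

Request:
arm_command(deltas=[{"hand": 5,"tx": 0,"ty": 0,"tz": 20,"wx": 0,"wy": 0,"wz": 0},{"hand": 5,"tx": 0,"ty": 0,"tz": 25,"wx": 0,"wy": 0,"wz": 0},{"hand": 5,"tx": 0,"ty": 0,"tz": 15,"wx": 0,"wy": 0,"wz": 0},{"hand": 5,"tx": 0,"ty": 0,"tz": 0,"wx": 0,"wy": 0,"wz": 0},{"hand": 5,"tx": 0,"ty": 0,"tz": 3,"wx": 0,"wy": 0,"wz": 0},{"hand": 5,"tx": 0,"ty": 0,"tz": 0,"wx": 0,"wy": 0,"wz": 0}])

```text
clock: 22.78
eef_pos: [537.9, -123.2, 183.5]
tcp_rot: [3.141, 0.0, 1.571]
contact_force: [0.3, 0.5, -0.8]
opening: 0.193
grasp_force: 58.9
```

Request:
arm_command(deltas=[{"hand": 5,"tx": 0,"ty": 0,"tz": 3,"wx": 0,"wy": 0,"wz": 0},{"hand": 5,"tx": 0,"ty": 0,"tz": 0,"wx": 0,"wy": 0,"wz": 0},{"hand": 5,"tx": 0,"ty": 0,"tz": 0,"wx": 0,"wy": 0,"wz": 0}])

```text
clock: 23.15
eef_pos: [539.5, -123.5, 183.2]
tcp_rot: [3.137, 0.001, 1.571]
contact_force: [-3.3, 0.4, 19.9]
opening: 0.196
grasp_force: 61.4
```

Request:
arm_command(deltas=[{"hand": 5,"tx": 0,"ty": 0,"tz": 3,"wx": 0,"wy": 0,"wz": 0},{"hand": 5,"tx": 0,"ty": 0,"tz": 0,"wx": 0,"wy": 0,"wz": 0},{"hand": 5,"tx": 0,"ty": 0,"tz": 0,"wx": 0,"wy": 0,"wz": 0}])

```text
clock: 23.52
eef_pos: [540.7, -123.9, 183.0]
tcp_rot: [3.134, 0.002, 1.571]
contact_force: [-7.5, 1.5, 44.0]
opening: 0.197
grasp_force: 65.9
```

Request:
arm_command(deltas=[{"hand": 5,"tx": 0,"ty": 0,"tz": -12,"wx": 0,"wy": 0,"wz": 0},{"hand": 5,"tx": 0,"ty": 0,"tz": -35,"wx": 0,"wy": 0,"wz": 0},{"hand": 5,"tx": 0,"ty": 0,"tz": -40,"wx": 0,"wy": 0,"wz": 0},{"hand": 5,"tx": 0,"ty": 0,"tz": -27,"wx": 0,"wy": 0,"wz": 0},{"hand": 5,"tx": -30,"ty": -9,"tz": 0,"wx": 0,"wy": 0,"wz": 0},{"hand": 5,"tx": -40,"ty": -12,"tz": 0,"wx": 0,"wy": 0,"wz": 0},{"hand": 5,"tx": -40,"ty": -12,"tz": 0,"wx": 0,"wy": 0,"wz": 0},{"hand": 5,"tx": -40,"ty": -12,"tz": 0,"wx": 0,"wy": 0,"wz": 0}])

```text
clock: 24.52
eef_pos: [492.2, -274.2, 291.4]
tcp_rot: [3.141, 0.0, 1.571]
contact_force: [1.4, 0.0, -1.3]
opening: 0.194
grasp_force: 59.7
```

Request:
arm_command(deltas=[{"hand": 5,"tx": -40,"ty": -12,"tz": 0,"wx": 0,"wy": 0,"wz": 0},{"hand": 5,"tx": -30,"ty": -12,"tz": 0,"wx": 0,"wy": 0,"wz": 0},{"hand": 5,"tx": 0,"ty": 0,"tz": 0,"wx": 0,"wy": 0,"wz": 0},{"hand": 5,"tx": 0,"ty": 0,"tz": 0,"wx": 0,"wy": 0,"wz": 0}])

```text
clock: 25.02
eef_pos: [468.7, -342.7, 291.2]
tcp_rot: [-3.141, -0.001, 1.57]
contact_force: [-0.2, -0.7, -0.3]
opening: 0.196
grasp_force: 59.7
```

```bash
python3 - <<'E'
from h import *
s=r.sense();print(s['eef_pos'].round(1),s['tcp_rot'].round(3),s['opening'])
F={n:grab(n) for n in('wrist','side','scene')}
for n,f in F.items():
    h=cv2.cvtColor(f['image'],cv2.COLOR_RGB2HSV);m=cv2.inRange(h,(95,70,30),(118,255,255));N,L,S,C=cv2.connectedComponentsWithStats(m)
    print(n,proj(f,[456.5,-393,60]).round(1),[(S[i].tolist(),C[i].round(1).tolist()) for i in range(1,N) if S[i,4]>60 and C[i,1]>120])
u,v=proj(F['wrist'],[456.5,-393,30]).astype(int);print(u,v)
b=F['scene']['image'][200:320,120:260];c=F['side']['image'][290:400,300:440]
cv2.imwrite('pics/m7.png',np.hstack([cv2.resize(F['wrist']['image'],(320,200)),cv2.resize(b,(233,200),interpolation=3),cv2.resize(c,(247,200),interpolation=3)])[:,:,::-1])
E
```

```text
[ 468.7 -342.7  291.2] [-3.141e+00 -1.000e-03  1.570e+00] 0.19575016469256157
wrist [307.8 199.3] [([274, 150, 46, 52, 509], [292.2, 173.2]), ([211, 370, 28, 25, 324], [225.6, 383.0])]
side [372.7 340.8] [([413, 170, 22, 22, 214], [424.2, 179.5]), ([14, 272, 29, 17, 83], [24.3, 276.3]), ([22, 280, 33, 23, 172], [37.3, 291.1]), ([345, 327, 30, 37, 859], [359.9, 345.6])]
scene [182.5 254. ] [([178, 239, 29, 30, 487], [191.8, 254.0]), ([495, 242, 29, 23, 212], [507.1, 248.4]), ([467, 259, 30, 25, 253], [479.5, 267.1]), ([437, 277, 31, 26, 272], [450.3, 285.1]), ([406, 296, 31, 28, 297], [418.7, 305.1]), ([371, 316, 33, 31, 342], [384.9, 326.6]), ([0, 351, 15, 49, 617], [6.1, 377.2])]
308 191
```

View pics/m7.png

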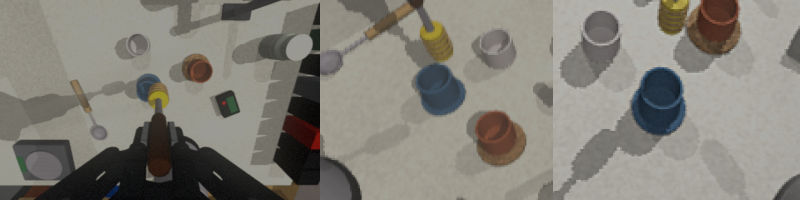

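The holder has been knocked aside. Its rim is now at about scene (189,247) and side (362,337); recomputing its position.

```bash
python3 - <<'E'
from h import *
d=grab('side');g=grab('scene')
print(onz(g,189.1,246.8,60),onz(d,361.8,337.3,60),tri(g,(189.1,246.8),d,(361.8,337.3)))
# same via foot/blob bbox shift
print(onz(d,359.9-11+11,362,0), onz(d,371,362.5,0), onz(d,361.8,337,60)-onz(d,372.8,341,60))
# fill mask ellipse extents of rim: widest pair
for n,f in(('side',d),('scene',g)):
    h=cv2.cvtColor(f['image'],cv2.COLOR_RGB2HSV);m=cv2.inRange(h,(95,60,20),(118,255,255))
    x0,x1,y0,y1=(340,385,322,370) if n=='side' else (170,215,232,275)
    s=m[y0:y1,x0:x1]
    for y in range(0,s.shape[0],2):
        c=np.flatnonzero(s[y]); print(n,y+y0,(c.min()+x0,c.max()+x0) if len(c) else None,end=' ')
    print()
E
```

```text
[ 444.14955655 -371.25223395   60.        ] [ 440.389839  -373.7957386   60.       ] (array([ 441.52246511, -371.94373713,   56.01855553]), np.float64(1.0187083754976378))
[ 422.23194132 -399.99330417    0.        ] [ 443.17498524 -414.08683252    0.        ] [-15.49985411  20.32137794   0.        ]
side 322 None side 324 None side 326 None side 328 (np.int64(355), np.int64(366)) side 330 (np.int64(353), np.int64(368)) side 332 (np.int64(351), np.int64(371)) side 334 (np.int64(350), np.int64(371)) side 336 (np.int64(350), np.int64(372)) side 338 (np.int64(349), np.int64(372)) side 340 (np.int64(347), np.int64(373)) side 342 (np.int64(346), np.int64(372)) side 344 (np.int64(345), np.int64(373)) side 346 (np.int64(345), np.int64(373)) side 348 (np.int64(345), np.int64(374)) side 350 (np.int64(345), np.int64(374)) side 352 (np.int64(345), np.int64(374)) side 354 (np.int64(346), np.int64(373)) side 356 (np.int64(347), np.int64(372)) side 358 (np.int64(349), np.int64(371)) side 360 (np.int64(351), np.int64(369)) side 362 (np.int64(354), np.int64(366)) side 364 None side 366 None side 368 None 
scene 232 None scene 234 None scene 236 None scene 238 None scene 240 (np.int64(184), np.int64(195)) scene 242 (np.int64(181), np.int64(197)) scene 244 (np.int64(179), np.int64(198)) scene 246 (np.int64(178), np.int64(199)) scene 248 (np.int64(178), np.int64(203)) scene 250 (np.int64(178), np.int64(204)) scene 252 (np.int64(179), np.int64(205)) scene 254 (np.int64(180), np.int64(206)) scene 256 (np.int64(183), np.int64(206)) scene 258 (np.int64(184), np.int64(206)) scene 260 (np.int64(181), np.int64(205)) scene 262 (np.int64(182), np.int64(204)) scene 264 (np.int64(183), np.int64(202)) scene 266 (np.int64(185), np.int64(199)) scene 268 (np.int64(189), np.int64(193)) scene 270 None scene 272 None scene 274 None
```

Request:
arm_command(deltas=[{"hand": 5,"tx": -15,"ty": -13,"tz": 0,"wx": 0,"wy": 0,"wz": 0},{"hand": 5,"tx": -15,"ty": -14,"tz": 20,"wx": 0,"wy": 0,"wz": 0},{"hand": 5,"tx": 0,"ty": 0,"tz": 35,"wx": 0,"wy": 0,"wz": 0},{"hand": 5,"tx": 0,"ty": 0,"tz": 15,"wx": 0,"wy": 0,"wz": 0},{"hand": 5,"tx": 0,"ty": 0,"tz": 0,"wx": 0,"wy": 0,"wz": 0},{"hand": 5,"tx": 0,"ty": 0,"tz": 0,"wx": 0,"wy": 0,"wz": 0}])

```text
clock: 26.02
eef_pos: [442.3, -373.6, 222.4]
tcp_rot: [3.14, 0.001, 1.571]
contact_force: [-0.4, -0.7, -1.3]
opening: 0.195
grasp_force: 59.6
```

```bash
python3 - <<'E'
from h import *
s=r.sense();print(s['eef_pos'].round(1),s['opening'])
F={n:grab(n) for n in('wrist','side','scene')}
e=s['eef_pos'];tip=[e[0],e[1],e[2]-146]
w=F['wrist']['image']; b=F['scene']['image'][200:300,140:240];c=F['side']['image'][280:380,310:410]
print([proj(F[n],tip).round(1) for n in F])
cv2.imwrite('pics/m8.png',np.hstack([w[60:260,180:440],cv2.resize(b,(260,260),interpolation=3)[:200],cv2.resize(c,(260,260),interpolation=3)[60:]])[:,:,::-1])
E
```

```text
[ 442.3 -373.6  222.4] 0.1945289356183611
[array([317.1, 180.1]), array([363. , 333.5]), array([186.2, 243.4])]
```

View pics/m8.png

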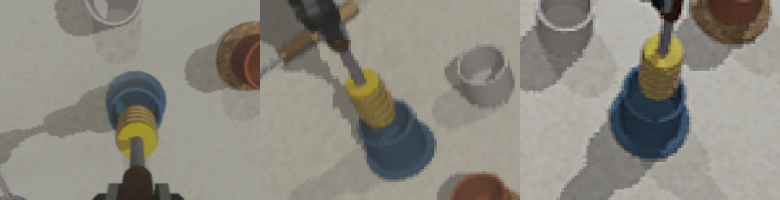

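The crops show the bristle head just over the holder mouth and centred laterally in the wrist and side crops, to within about 2 mm. Nudging +2 in y and lowering.

Request:
arm_command(deltas=[{"hand": 5,"tx": 2,"ty": 0,"tz": 0,"wx": 0,"wy": 0,"wz": 0},{"hand": 5,"tx": 0,"ty": 0,"tz": 10,"wx": 0,"wy": 0,"wz": 0},{"hand": 5,"tx": 0,"ty": 0,"tz": 10,"wx": 0,"wy": 0,"wz": 0},{"hand": 5,"tx": 0,"ty": 0,"tz": 8,"wx": 0,"wy": 0,"wz": 0},{"hand": 5,"tx": 0,"ty": 0,"tz": 0,"wx": 0,"wy": 0,"wz": 0}])

```text
clock: 26.8
eef_pos: [441.2, -370.8, 192.2]
tcp_rot: [-3.14, -0.001, 1.571]
contact_force: [1.0, 0.9, -1.1]
opening: 0.194
grasp_force: 59.6
```

Request:
arm_command(deltas=[{"hand": 5,"tx": 0,"ty": 0,"tz": 12,"wx": 0,"wy": 0,"wz": 0},{"hand": 5,"tx": 0,"ty": 0,"tz": 14,"wx": 0,"wy": 0,"wz": 0},{"hand": 5,"tx": 0,"ty": 0,"tz": 8,"wx": 0,"wy": 0,"wz": 0},{"hand": 5,"tx": 0,"ty": 0,"tz": 0,"wx": 0,"wy": 0,"wz": 0},{"hand": 5,"tx": 0,"ty": 0,"tz": 0,"wx": 0,"wy": 0,"wz": 0}])

```text
clock: 27.42
eef_pos: [441.9, -371.3, 159.5]
tcp_rot: [3.141, 0.0, 1.571]
contact_force: [-0.4, 0.0, -0.3]
opening: 0.192
grasp_force: 59.6
```

Request:
arm_command(deltas=[{"hand": 5,"tx": 0,"ty": 0,"tz": 3,"wx": 0,"wy": 0,"wz": 0},{"hand": 5,"tx": 0,"ty": 0,"tz": 0,"wx": 0,"wy": 0,"wz": 0},{"hand": 40,"tx": 0,"ty": 0,"tz": 0,"wx": 0,"wy": 0,"wz": 0},{"hand": 85,"tx": 0,"ty": 0,"tz": 0,"wx": 0,"wy": 0,"wz": 0},{"hand": 85,"tx": 0,"ty": 0,"tz": 0,"wx": 0,"wy": 0,"wz": 0},{"hand": 85,"tx": 0,"ty": 0,"tz": 0,"wx": 0,"wy": 0,"wz": 0},{"hand": 85,"tx": 0,"ty": 0,"tz": -25,"wx": 0,"wy": 0,"wz": 0},{"hand": 85,"tx": 0,"ty": 0,"tz": -40,"wx": 0,"wy": 0,"wz": 0}], squeeze=40)

```text
clock: 28.42
eef_pos: [441.0, -370.5, 220.8]
tcp_rot: [-3.139, -0.002, 1.571]
contact_force: [0.9, -0.4, -0.6]
opening: 0.998
grasp_force: 0.0
```

Request:
arm_command(deltas=[{"hand": 85,"tx": 0,"ty": 0,"tz": -40,"wx": 0,"wy": 0,"wz": 0},{"hand": 85,"tx": 0,"ty": 0,"tz": -25,"wx": 0,"wy": 0,"wz": 0},{"hand": 85,"tx": 35,"ty": -6,"tz": 0,"wx": 0,"wy": 0,"wz": 0},{"hand": 85,"tx": 45,"ty": -6,"tz": 0,"wx": 0,"wy": 0,"wz": 0},{"hand": 85,"tx": 32,"ty": -6,"tz": 20,"wx": 0,"wy": 0,"wz": 0},{"hand": 85,"tx": 0,"ty": 0,"tz": 40,"wx": 0,"wy": 0,"wz": 0},{"hand": 85,"tx": 0,"ty": 0,"tz": 60,"wx": 0,"wy": 0,"wz": 0},{"hand": 85,"tx": 0,"ty": 0,"tz": 0,"wx": 0,"wy": 0,"wz": 0}])

```text
clock: 29.42
eef_pos: [421.0, -257.3, 163.2]
tcp_rot: [-3.135, -0.004, 1.571]
contact_force: [0.3, 1.5, 0.0]
opening: 0.991
grasp_force: 0.0
```

```bash
cat >> h.py <<'E'
def rim(f,guess,z,rad=27):
    """rim centre seen in the wrist view: Hough circle near the projected guess"""
    u,v=proj(f,guess[:2]+[z]); R=np.linalg.norm(proj(f,[guess[0]+rad,guess[1],z])-[u,v])
    g=cv2.medianBlur(cv2.cvtColor(f['image'],cv2.COLOR_RGB2GRAY),3)
    c=cv2.HoughCircles(g,cv2.HOUGH_GRADIENT_ALT,1.5,5,param1=120,param2=0.5,minRadius=int(R*.8),maxRadius=int(R*1.2))
    print('guess',(u,v),R); 
    if c is None: print('none'); return
    for k in c[0]:
        if np.hypot(k[0]-u,k[1]-v)<R: print(k.round(1),onz(f,k[0],k[1],z).round(1))
E
python3 - <<'E'
from h import *
s=r.sense();print(s['eef_pos'].round(1),s['tcp_rot'].round(3))
f=grab('wrist','w9.png'); rim(f,[424,-259],56)
for n in('side','scene'):
    g=grab(n);h=cv2.cvtColor(g['image'],cv2.COLOR_RGB2HSV)
    print(n,proj(g,[442,-372,60]).round(1))
    m=cv2.inRange(h,(20,130,90),(34,255,255));N,L,S,C=cv2.connectedComponentsWithStats(m);print([(S[i].tolist()) for i in range(1,N) if S[i,4]>20])
E
```

```text
[ 421.  -257.3  163.2] [-3.135 -0.004  1.571]
guess (np.float64(321.6255282875), np.float64(195.7674365648665)) 31.987045270651063
[316.5 195.   29.8] [ 419.7 -258.3   56. ]
[315.  183.   30.1] [ 418.4 -247.8   56. ]
side [361.9 336.3]
[[354, 329, 15, 15, 133]]
scene [188.6 246.3]
[[471, 174, 28, 40, 455], [182, 240, 13, 12, 91]]
```

View pics/w9.png

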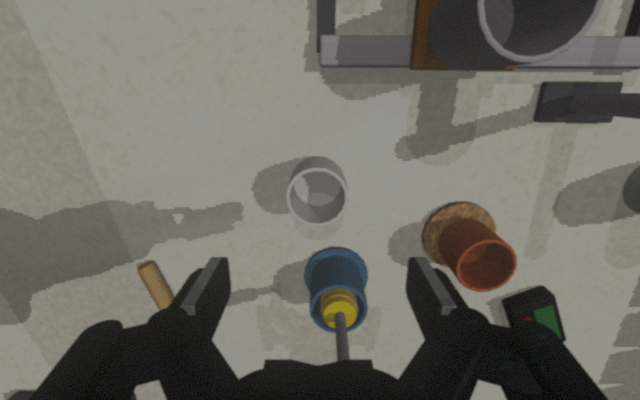

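The wrist view shows the white cup rim at (317,195) beneath the fingers and the brush standing in its holder at (338,305). Grasping this cup.

Request:
arm_command(deltas=[{"hand": 85,"tx": -1,"ty": -1,"tz": 40,"wx": 0,"wy": 0,"wz": 0},{"hand": 85,"tx": 0,"ty": 0,"tz": 50,"wx": 0,"wy": 0,"wz": 0},{"hand": 85,"tx": 0,"ty": 0,"tz": 42,"wx": 0,"wy": 0,"wz": 0},{"hand": 85,"tx": 0,"ty": 0,"tz": 10,"wx": 0,"wy": 0,"wz": 0},{"hand": 60,"tx": 0,"ty": 0,"tz": 0,"wx": 0,"wy": 0,"wz": 0},{"hand": 40,"tx": 0,"ty": 0,"tz": 0,"wx": 0,"wy": 0,"wz": 0},{"hand": 40,"tx": 0,"ty": 0,"tz": 0,"wx": 0,"wy": 0,"wz": 0},{"hand": 40,"tx": 0,"ty": 0,"tz": 0,"wx": 0,"wy": 0,"wz": 0}])

```text
clock: 30.58
eef_pos: [423.9, -261.0, 26.5]
tcp_rot: [3.139, 0.002, 1.571]
contact_force: [-2.0, 0.7, 6.4]
opening: 0.616
grasp_force: 40.9
```

Request:
arm_command(deltas=[{"hand": 75,"tx": 0,"ty": 0,"tz": 0,"wx": 0,"wy": 0,"wz": 0},{"hand": 75,"tx": 0,"ty": 0,"tz": 0,"wx": 0,"wy": 0,"wz": 0},{"hand": 75,"tx": 2,"ty": 0,"tz": 10,"wx": 0,"wy": 0,"wz": 0},{"hand": 40,"tx": 0,"ty": 0,"tz": 0,"wx": 0,"wy": 0,"wz": 0},{"hand": 40,"tx": 0,"ty": 0,"tz": 0,"wx": 0,"wy": 0,"wz": 0},{"hand": 40,"tx": 0,"ty": 0,"tz": 0,"wx": 0,"wy": 0,"wz": 0}])

```text
clock: 31.32
eef_pos: [422.6, -258.0, 14.1]
tcp_rot: [-3.141, -0.0, 1.571]
contact_force: [-0.1, 0.1, -2.1]
opening: 0.621
grasp_force: 42.1
```

Request:
arm_command(deltas=[{"hand": 40,"tx": 0,"ty": 0,"tz": -30,"wx": 0,"wy": 0,"wz": 0},{"hand": 40,"tx": 0,"ty": 0,"tz": -50,"wx": 0,"wy": 0,"wz": 0},{"hand": 40,"tx": 0,"ty": 0,"tz": -50,"wx": 0,"wy": 0,"wz": 0},{"hand": 40,"tx": 26,"ty": 15,"tz": 0,"wx": 0,"wy": 0,"wz": 0},{"hand": 40,"tx": 37,"ty": 20,"tz": 0,"wx": 0,"wy": 0,"wz": 0},{"hand": 40,"tx": 37,"ty": 20,"tz": 0,"wx": 0,"wy": 0,"wz": 0},{"hand": 40,"tx": 37,"ty": 20,"tz": 0,"wx": 0,"wy": 0,"wz": 0},{"hand": 40,"tx": 37,"ty": 20,"tz": 0,"wx": 0,"wy": 0,"wz": 0}])

```text
clock: 32.33
eef_pos: [518.1, -82.9, 144.2]
tcp_rot: [-3.142, 0.0, 1.571]
contact_force: [0.6, -0.3, -1.5]
opening: 0.621
grasp_force: 42.6
```

Request:
arm_command(deltas=[{"hand": 40,"tx": 37,"ty": 20,"tz": 0,"wx": 0,"wy": 0,"wz": 0},{"hand": 40,"tx": 0,"ty": 0,"tz": 30,"wx": 0,"wy": 0,"wz": 0},{"hand": 40,"tx": 0,"ty": 0,"tz": 25,"wx": 0,"wy": 0,"wz": 0},{"hand": 40,"tx": 0,"ty": 0,"tz": 0,"wx": 0,"wy": 0,"wz": 0},{"hand": 40,"tx": 0,"ty": 0,"tz": 0,"wx": 0,"wy": 0,"wz": 0}])

```text
clock: 32.95
eef_pos: [538.1, -47.3, 89.9]
tcp_rot: [3.141, 0.0, 1.571]
contact_force: [0.4, -0.2, -1.5]
opening: 0.624
grasp_force: 42.6
```

```bash
python3 - <<'E'
from h import *
f=grab('wrist');s=r.sense();e=s['eef_pos'];print(e.round(1),s['tcp_rot'].round(3),s['opening'],s['clock'])
for p in ([537.5,-47,62],[537.5,31,62],[537.5,109,62]): print(proj(f,p).round(1))
m=cv2.inRange(f['image'],(0,0,0),(45,45,45));N,L,S,C=cv2.connectedComponentsWithStats(m)
print([(S[i].tolist(),C[i].round(1).tolist()) for i in range(1,N) if S[i,4]>60])
im=np.hstack([f['image'][0:260,150:490]]+[cv2.resize(grab(n)['image'][y:y+90,x:x+80],(231,260),interpolation=3) for n,x,y in(('scene',275,170),('side',285,165))])
cv2.imwrite('pics/w10.png',im[:,:,::-1])
E
```

```text
[538.4 -47.3  90.3] [3.14 0.   1.57] 0.6220913436060197 33.0
[316.1 235.7]
[315.9 100.8]
[315.5 -84.3]
[([250, 269, 12, 24, 72], [255.2, 281.6]), ([172, 293, 407, 107, 17122], [368.6, 365.2]), ([103, 351, 87, 49, 1685], [146.0, 382.4])]
```

View pics/w10.png

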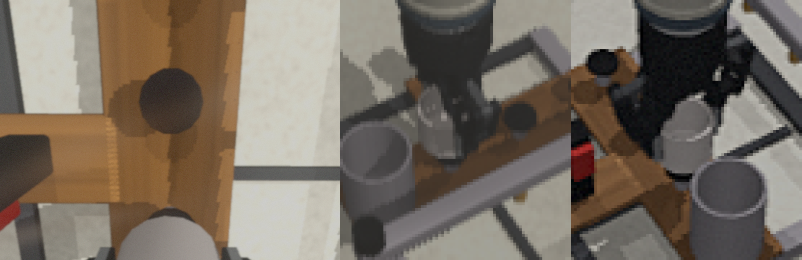

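Rest2 shows at wrist pixel (321,100), against a predicted (316,101). So y is right and x should be about 2 mm further out. Lowering onto rest1.

Request:
arm_command(deltas=[{"hand": 40,"tx": 0,"ty": 2,"tz": 5,"wx": 0,"wy": 0,"wz": 0},{"hand": 40,"tx": 0,"ty": 0,"tz": 8,"wx": 0,"wy": 0,"wz": 0},{"hand": 40,"tx": 0,"ty": 0,"tz": 0,"wx": 0,"wy": 0,"wz": 0},{"hand": 40,"tx": 0,"ty": 0,"tz": 1,"wx": 0,"wy": 0,"wz": 0},{"hand": 40,"tx": 0,"ty": 0,"tz": 0,"wx": 0,"wy": 0,"wz": 0}])

```text
clock: 33.72
eef_pos: [539.9, -47.2, 75.8]
tcp_rot: [3.141, 0.0, 1.571]
contact_force: [-2.1, -0.5, 9.8]
opening: 0.624
grasp_force: 43.7
```

Request:
arm_command(deltas=[{"hand": 60,"tx": 0,"ty": 0,"tz": 0,"wx": 0,"wy": 0,"wz": 0},{"hand": 85,"tx": 0,"ty": 0,"tz": 0,"wx": 0,"wy": 0,"wz": 0},{"hand": 85,"tx": 0,"ty": 0,"tz": 0,"wx": 0,"wy": 0,"wz": 0},{"hand": 85,"tx": 0,"ty": 0,"tz": 0,"wx": 0,"wy": 0,"wz": 0},{"hand": 85,"tx": 0,"ty": 0,"tz": -30,"wx": 0,"wy": 0,"wz": 0},{"hand": 85,"tx": 0,"ty": 0,"tz": -50,"wx": 0,"wy": 0,"wz": 0},{"hand": 85,"tx": 0,"ty": 0,"tz": -40,"wx": 0,"wy": 0,"wz": 0},{"hand": 85,"tx": 0,"ty": 0,"tz": 0,"wx": 0,"wy": 0,"wz": 0}])

```text
clock: 34.72
eef_pos: [541.8, -47.3, 198.5]
tcp_rot: [3.136, 0.001, 1.571]
contact_force: [0.2, -0.5, 0.6]
opening: 0.996
grasp_force: 0.0
```

```bash
python3 - <<'E'
from h import *
f=grab('wrist','w11.png');s=r.sense();e=s['eef_pos'];print(e.round(1),s['clock'])
rim(f,[540,-47],118);rim(f,[540,31],62,17);rim(f,[540,-124],115,32)
print(proj(f,[540,-47,62]))
E
```

```text
[540.5 -47.2 196.5] 34.775
guess (np.float64(314.22167607415156), np.float64(204.4101044714361)) 35.43581778243562
[315.  207.   31.8] [540.6 -49.1 118. ]
guess (np.float64(314.1588309483547), np.float64(94.87674771666418)) 20.029074402428314
[313.5  96.   20.2] [539.4  30.1  62. ]
guess (np.float64(314.553622273172), np.float64(287.6322783066647)) 37.5607080811739
[313.5 283.5  36.1] [ 539.1 -119.9  115. ]
[313.5 292.5  36.9] [ 539.1 -128.9  115. ]
[314.45916312 182.83112801]
```

Request:
arm_command(deltas=[{"hand": 85,"tx": 30,"ty": -12,"tz": 0,"wx": 0,"wy": 0,"wz": 0},{"hand": 85,"tx": 45,"ty": -17,"tz": 0,"wx": 0,"wy": 0,"wz": 0},{"hand": 85,"tx": 45,"ty": -17,"tz": 0,"wx": 0,"wy": 0,"wz": 0},{"hand": 85,"tx": 45,"ty": -17,"tz": 0,"wx": 0,"wy": 0,"wz": 0},{"hand": 85,"tx": 45,"ty": -17,"tz": 0,"wx": 0,"wy": 0,"wz": 0},{"hand": 85,"tx": 45,"ty": -17,"tz": 0,"wx": 0,"wy": 0,"wz": 0},{"hand": 85,"tx": 45,"ty": -18,"tz": 15,"wx": 0,"wy": 0,"wz": 0},{"hand": 85,"tx": 0,"ty": 0,"tz": 20,"wx": 0,"wy": 0,"wz": 0}])

```text
clock: 35.78
eef_pos: [423.0, 255.2, 158.7]
tcp_rot: [-3.14, 0.0, 1.574]
contact_force: [0.2, -0.9, 0.5]
opening: 0.995
grasp_force: 0.0
```

Request:
arm_command(deltas=[{"hand": 85,"tx": 0,"ty": 0,"tz": 0,"wx": 0,"wy": 0,"wz": 0},{"hand": 85,"tx": 0,"ty": 0,"tz": 0,"wx": 0,"wy": 0,"wz": 0}])

```text
clock: 36.02
eef_pos: [424.6, 252.4, 160.0]
tcp_rot: [-3.141, 0.001, 1.57]
contact_force: [-0.6, -0.8, 0.8]
opening: 0.997
grasp_force: 0.0
```

```bash
python3 - <<'E'
from h import *
f=grab('wrist','w12.png');s=r.sense();e=s['eef_pos'];print(e.round(1),s['clock'])
rim(f,[424,255],56);rim(f,[560,305],56)
E
```

```text
[425.  252.5 160.4] 36.075
guess (np.float64(316.5844134938678), np.float64(191.64210390834162)) 32.532678473761536
[315.  187.5  29.1] [422.7 258.6  56. ]
guess (np.float64(491.41627210254035), np.float64(130.66431868522395)) 34.72868501726012
[490.5 126.   33. ] [558.6 308.6  56. ]
[463.5 120.   30.2] [537.1 313.1  56. ]
```

Request:
arm_command(deltas=[{"hand": 85,"tx": 5,"ty": -2,"tz": 40,"wx": 0,"wy": 0,"wz": 0},{"hand": 85,"tx": 0,"ty": 0,"tz": 50,"wx": 0,"wy": 0,"wz": 0},{"hand": 85,"tx": 0,"ty": 0,"tz": 45,"wx": 0,"wy": 0,"wz": 0},{"hand": 85,"tx": 0,"ty": 0,"tz": 10,"wx": 0,"wy": 0,"wz": 0},{"hand": 60,"tx": 0,"ty": 0,"tz": 0,"wx": 0,"wy": 0,"wz": 0},{"hand": 40,"tx": 0,"ty": 0,"tz": 0,"wx": 0,"wy": 0,"wz": 0},{"hand": 40,"tx": 0,"ty": 0,"tz": 0,"wx": 0,"wy": 0,"wz": 0},{"hand": 40,"tx": 0,"ty": 0,"tz": 0,"wx": 0,"wy": 0,"wz": 0}])

```text
clock: 37.08
eef_pos: [423.9, 258.4, 17.1]
tcp_rot: [3.139, -0.001, 1.571]
contact_force: [-1.5, -1.9, 8.1]
opening: 0.622
grasp_force: 42.4
```

Request:
arm_command(deltas=[{"hand": 40,"tx": 0,"ty": 0,"tz": -30,"wx": 0,"wy": 0,"wz": 0},{"hand": 40,"tx": 0,"ty": 0,"tz": -50,"wx": 0,"wy": 0,"wz": 0},{"hand": 40,"tx": 0,"ty": 0,"tz": -50,"wx": 0,"wy": 0,"wz": 0},{"hand": 40,"tx": -28,"ty": 15,"tz": 0,"wx": 0,"wy": 0,"wz": 0},{"hand": 40,"tx": -40,"ty": 20,"tz": 0,"wx": 0,"wy": 0,"wz": 0},{"hand": 40,"tx": -40,"ty": 20,"tz": 0,"wx": 0,"wy": 0,"wz": 0},{"hand": 40,"tx": -40,"ty": 20,"tz": 0,"wx": 0,"wy": 0,"wz": 0},{"hand": 40,"tx": -40,"ty": 20,"tz": 0,"wx": 0,"wy": 0,"wz": 0}])

```text
clock: 38.08
eef_pos: [518.7, 68.6, 146.6]
tcp_rot: [3.139, -0.0, 1.571]
contact_force: [-1.0, 0.5, -1.3]
opening: 0.621
grasp_force: 42.6
```

Request:
arm_command(deltas=[{"hand": 40,"tx": -40,"ty": 21,"tz": 0,"wx": 0,"wy": 0,"wz": 0},{"hand": 40,"tx": 0,"ty": 0,"tz": 30,"wx": 0,"wy": 0,"wz": 0},{"hand": 40,"tx": 0,"ty": 0,"tz": 25,"wx": 0,"wy": 0,"wz": 0},{"hand": 40,"tx": 0,"ty": 0,"tz": 0,"wx": 0,"wy": 0,"wz": 0},{"hand": 40,"tx": 0,"ty": 0,"tz": 0,"wx": 0,"wy": 0,"wz": 0}])

```text
clock: 38.7
eef_pos: [539.5, 30.0, 91.6]
tcp_rot: [3.14, -0.0, 1.571]
contact_force: [0.6, -0.4, -0.0]
opening: 0.619
grasp_force: 42.6
```

Request:
arm_command(deltas=[{"hand": 40,"tx": 0,"ty": 0,"tz": 6,"wx": 0,"wy": 0,"wz": 0},{"hand": 40,"tx": 0,"ty": 0,"tz": 6,"wx": 0,"wy": 0,"wz": 0},{"hand": 40,"tx": 0,"ty": 0,"tz": 0,"wx": 0,"wy": 0,"wz": 0},{"hand": 40,"tx": 0,"ty": 0,"tz": 2,"wx": 0,"wy": 0,"wz": 0},{"hand": 40,"tx": 0,"ty": 0,"tz": 0,"wx": 0,"wy": 0,"wz": 0}])

```text
clock: 39.33
eef_pos: [539.5, 30.0, 79.0]
tcp_rot: [3.14, -0.0, 1.571]
contact_force: [-8.8, -0.2, 32.2]
opening: 0.623
grasp_force: 45.9
```

Request:
arm_command(deltas=[{"hand": 40,"tx": 0,"ty": 0,"tz": -2,"wx": 0,"wy": 0,"wz": 0},{"hand": 60,"tx": 0,"ty": 0,"tz": 0,"wx": 0,"wy": 0,"wz": 0},{"hand": 85,"tx": 0,"ty": 0,"tz": 0,"wx": 0,"wy": 0,"wz": 0},{"hand": 85,"tx": 0,"ty": 0,"tz": 0,"wx": 0,"wy": 0,"wz": 0},{"hand": 85,"tx": 0,"ty": 0,"tz": 0,"wx": 0,"wy": 0,"wz": 0},{"hand": 85,"tx": 0,"ty": 0,"tz": -30,"wx": 0,"wy": 0,"wz": 0},{"hand": 85,"tx": 0,"ty": 0,"tz": -50,"wx": 0,"wy": 0,"wz": 0},{"hand": 85,"tx": 0,"ty": 0,"tz": -40,"wx": 0,"wy": 0,"wz": 0}])

```text
clock: 40.33
eef_pos: [538.8, 29.9, 199.9]
tcp_rot: [3.141, -0.0, 1.571]
contact_force: [0.6, 0.2, 0.8]
opening: 0.989
grasp_force: 0.0
```

Request:
arm_command(deltas=[{"hand": 85,"tx": 33,"ty": 3,"tz": 0,"wx": 0,"wy": 0,"wz": 0},{"hand": 85,"tx": 50,"ty": 3,"tz": 0,"wx": 0,"wy": 0,"wz": 0},{"hand": 85,"tx": 50,"ty": 3,"tz": 0,"wx": 0,"wy": 0,"wz": 0},{"hand": 85,"tx": 50,"ty": 3,"tz": 0,"wx": 0,"wy": 0,"wz": 0},{"hand": 85,"tx": 50,"ty": 3,"tz": 0,"wx": 0,"wy": 0,"wz": 0},{"hand": 85,"tx": 45,"ty": 4,"tz": 35,"wx": 0,"wy": 0,"wz": 0},{"hand": 85,"tx": 0,"ty": 0,"tz": 0,"wx": 0,"wy": 0,"wz": 0},{"hand": 85,"tx": 0,"ty": 0,"tz": 0,"wx": 0,"wy": 0,"wz": 0}])

```text
clock: 41.32
eef_pos: [557.5, 307.6, 163.1]
tcp_rot: [-3.141, 0.001, 1.571]
contact_force: [-0.4, -1.4, 0.4]
opening: 0.994
grasp_force: 0.0
```

```bash
python3 - <<'E'
from h import *
f=grab('wrist','w13.png');s=r.sense();e=s['eef_pos'];print(e.round(1),s['clock'])
rim(f,[559,308],56)
E
```

```text
[557.9 307.2 163.7] 41.375
guess (np.float64(319.1369437790804), np.float64(192.88951817637462)) 32.08491474319615
[321.  190.5  29.3] [560.6 310.1  56. ]
```

Request:
arm_command(deltas=[{"hand": 85,"tx": 2,"ty": 2,"tz": 40,"wx": 0,"wy": 0,"wz": 0},{"hand": 85,"tx": 0,"ty": 0,"tz": 50,"wx": 0,"wy": 0,"wz": 0},{"hand": 85,"tx": 0,"ty": 0,"tz": 46,"wx": 0,"wy": 0,"wz": 0},{"hand": 85,"tx": 0,"ty": 0,"tz": 10,"wx": 0,"wy": 0,"wz": 0},{"hand": 60,"tx": 0,"ty": 0,"tz": 0,"wx": 0,"wy": 0,"wz": 0},{"hand": 40,"tx": 0,"ty": 0,"tz": 0,"wx": 0,"wy": 0,"wz": 0},{"hand": 40,"tx": 0,"ty": 0,"tz": 0,"wx": 0,"wy": 0,"wz": 0},{"hand": 40,"tx": 0,"ty": 0,"tz": 0,"wx": 0,"wy": 0,"wz": 0}])

```text
clock: 42.38
eef_pos: [561.2, 310.5, 19.8]
tcp_rot: [3.138, -0.001, 1.571]
contact_force: [-0.0, -1.6, 8.0]
opening: 0.623
grasp_force: 42.5
```

Request:
arm_command(deltas=[{"hand": 40,"tx": 0,"ty": 0,"tz": -30,"wx": 0,"wy": 0,"wz": 0},{"hand": 40,"tx": 0,"ty": 0,"tz": -50,"wx": 0,"wy": 0,"wz": 0},{"hand": 40,"tx": 0,"ty": 0,"tz": -50,"wx": 0,"wy": 0,"wz": 0},{"hand": 40,"tx": -28,"ty": -3,"tz": 0,"wx": 0,"wy": 0,"wz": 0},{"hand": 40,"tx": -44,"ty": -4,"tz": 0,"wx": 0,"wy": 0,"wz": 0},{"hand": 40,"tx": -44,"ty": -5,"tz": 0,"wx": 0,"wy": 0,"wz": 0},{"hand": 40,"tx": -44,"ty": -5,"tz": 0,"wx": 0,"wy": 0,"wz": 0},{"hand": 40,"tx": -42,"ty": -4,"tz": 0,"wx": 0,"wy": 0,"wz": 0}])

```text
clock: 43.38
eef_pos: [537.5, 105.7, 147.0]
tcp_rot: [-3.141, 0.0, 1.571]
contact_force: [0.5, -0.4, -1.5]
opening: 0.62
grasp_force: 42.5
```

Request:
arm_command(deltas=[{"hand": 40,"tx": 0,"ty": 0,"tz": 30,"wx": 0,"wy": 0,"wz": 0},{"hand": 40,"tx": 0,"ty": 0,"tz": 25,"wx": 0,"wy": 0,"wz": 0},{"hand": 40,"tx": 0,"ty": 0,"tz": 0,"wx": 0,"wy": 0,"wz": 0},{"hand": 40,"tx": 0,"ty": 0,"tz": 0,"wx": 0,"wy": 0,"wz": 0}])

```text
clock: 43.88
eef_pos: [538.8, 107.7, 92.9]
tcp_rot: [3.141, -0.0, 1.571]
contact_force: [0.7, 0.6, -0.9]
opening: 0.622
grasp_force: 42.5
```

Request:
arm_command(deltas=[{"hand": 40,"tx": 1,"ty": 1,"tz": 6,"wx": 0,"wy": 0,"wz": 0},{"hand": 40,"tx": 0,"ty": 0,"tz": 5,"wx": 0,"wy": 0,"wz": 0},{"hand": 40,"tx": 0,"ty": 0,"tz": 0,"wx": 0,"wy": 0,"wz": 0},{"hand": 40,"tx": 0,"ty": 0,"tz": 0,"wx": 0,"wy": 0,"wz": 0}])

```text
clock: 44.38
eef_pos: [540.2, 109.1, 81.7]
tcp_rot: [3.141, -0.0, 1.571]
contact_force: [-1.0, 0.3, 5.4]
opening: 0.623
grasp_force: 42.9
```

Contact at the expected height. Releasing and lifting, then checking all the placements.

Request:
arm_command(deltas=[{"hand": 60,"tx": 0,"ty": 0,"tz": 0,"wx": 0,"wy": 0,"wz": 0},{"hand": 85,"tx": 0,"ty": 0,"tz": 0,"wx": 0,"wy": 0,"wz": 0},{"hand": 85,"tx": 0,"ty": 0,"tz": 0,"wx": 0,"wy": 0,"wz": 0},{"hand": 85,"tx": 0,"ty": 0,"tz": 0,"wx": 0,"wy": 0,"wz": 0},{"hand": 85,"tx": 0,"ty": 0,"tz": -30,"wx": 0,"wy": 0,"wz": 0},{"hand": 85,"tx": 0,"ty": 0,"tz": -50,"wx": 0,"wy": 0,"wz": 0},{"hand": 85,"tx": 0,"ty": 0,"tz": -50,"wx": 0,"wy": 0,"wz": 0},{"hand": 85,"tx": 0,"ty": 0,"tz": -50,"wx": 0,"wy": 0,"wz": 0}])

```text
clock: 45.38
eef_pos: [539.4, 108.8, 262.9]
tcp_rot: [3.142, 0.0, 1.571]
contact_force: [1.0, -0.0, 0.4]
opening: 0.995
grasp_force: 0.0
```

Request:
arm_command(deltas=[{"hand": 85,"tx": -30,"ty": -20,"tz": 0,"wx": 0,"wy": 0,"wz": 0},{"hand": 85,"tx": -45,"ty": -37,"tz": 0,"wx": 0,"wy": 0,"wz": 0},{"hand": 85,"tx": -38,"ty": -37,"tz": 0,"wx": 0,"wy": 0,"wz": 0},{"hand": 85,"tx": 0,"ty": 0,"tz": 0,"wx": 0,"wy": 0,"wz": 0},{"hand": 85,"tx": 0,"ty": 0,"tz": 0,"wx": 0,"wy": 0,"wz": 0}])

```text
clock: 46.0
eef_pos: [446.2, -4.1, 261.7]
tcp_rot: [3.14, -0.0, 1.57]
contact_force: [0.6, 0.4, 0.0]
opening: 0.998
grasp_force: 0.0
```

```bash
python3 - <<'E'
from h import *
f=grab('wrist','w14.png');s=r.sense();e=s['eef_pos'];print(e.round(1),s['tcp_rot'].round(3),s['clock'])
for y in(-47.5,30.5,108.5): rim(f,[540,y],118)
g=grab('scene');d=grab('side')
im=np.hstack([f['image'][:, 100:500],cv2.resize(g['image'][140:340,140:440],(399,266),interpolation=3)[:,:399].repeat(1,0) if 0 else np.vstack([cv2.resize(g['image'][150:320,140:440],(400,200)),cv2.resize(d['image'][130:380,230:430],(400,200))])])
cv2.imwrite('pics/m14.png',im[:,:,::-1])
E
```

```text
[446.5  -3.8 261.5] [ 3.141 -0.     1.571] 46.05
guess (np.float64(411.05742235767804), np.float64(222.6170680800449)) 27.019282751596986
[409.5 225.   24.4] [538.7 -50.1 118. ]
guess (np.float64(419.3220545853317), np.float64(144.74666991818674)) 29.425661991883075
[418.5 144.   27.6] [539.2  31.2 118. ]
guess (np.float64(429.20423869625046), np.float64(51.63549567244529)) 32.302590198073055
[430.5  52.5  31.2] [541.2 107.8 118. ]
[411.   58.5  30.2] [525.3 103.2 118. ]
```

View pics/m14.png

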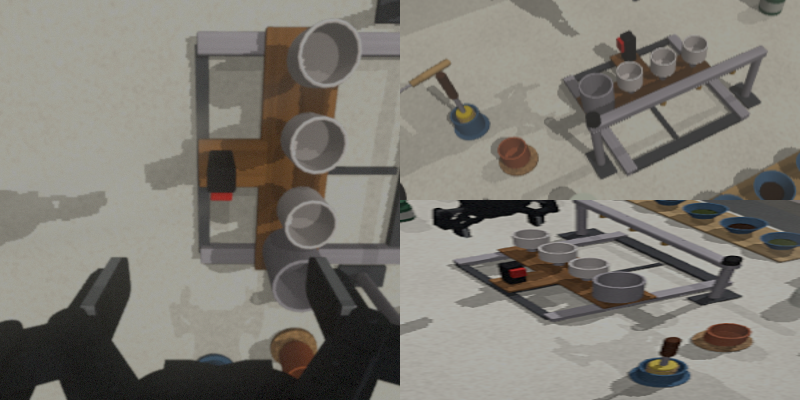

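Everything is in place: the cups are on rests 1–3 with rims within about 2 mm of the rest centres, the used cup is on the coaster and the brush is in its holder. Turning back and gripping the release.

Request:
arm_command(deltas=[{"hand": 85,"tx": 0,"ty": 0,"tz": 0,"wx": 0,"wy": 0,"wz": -0.18},{"hand": 85,"tx": 0,"ty": 0,"tz": 0,"wx": 0,"wy": 0,"wz": -0.18},{"hand": 85,"tx": 0,"ty": 0,"tz": 0,"wx": 0,"wy": 0,"wz": -0.18},{"hand": 85,"tx": 0,"ty": 0,"tz": 0,"wx": 0,"wy": 0,"wz": -0.18},{"hand": 85,"tx": 0,"ty": 0,"tz": 0,"wx": 0,"wy": 0,"wz": -0.18},{"hand": 85,"tx": 0,"ty": 0,"tz": 0,"wx": 0,"wy": 0,"wz": -0.18},{"hand": 85,"tx": 0,"ty": 0,"tz": 0,"wx": 0,"wy": 0,"wz": -0.18},{"hand": 85,"tx": 0,"ty": 0,"tz": 0,"wx": 0,"wy": 0,"wz": -0.18}])

```text
clock: 47.15
eef_pos: [446.3, -3.4, 261.0]
tcp_rot: [3.142, -0.0, 3.018]
contact_force: [-0.1, 0.2, 0.8]
opening: 1.001
grasp_force: 0.0
```

Request:
arm_command(deltas=[{"hand": 85,"tx": 0,"ty": 0,"tz": 0,"wx": 0,"wy": 0,"wz": -0.12},{"hand": 85,"tx": 0,"ty": 0,"tz": 0,"wx": 0,"wy": 0,"wz": 0},{"hand": 85,"tx": 0,"ty": 0,"tz": 0,"wx": 0,"wy": 0,"wz": 0}])

```text
clock: 47.52
eef_pos: [446.0, -3.8, 261.1]
tcp_rot: [3.142, -0.0, 3.129]
contact_force: [-0.2, -0.2, 0.8]
opening: 0.995
grasp_force: 0.0
```

Request:
arm_command(deltas=[{"hand": 85,"tx": -1,"ty": -1,"tz": 45,"wx": 0,"wy": 0,"wz": 0},{"hand": 85,"tx": 0,"ty": 0,"tz": 50,"wx": 0,"wy": 0,"wz": 0},{"hand": 85,"tx": 0,"ty": 0,"tz": 50,"wx": 0,"wy": 0,"wz": 0},{"hand": 85,"tx": 0,"ty": 0,"tz": 40,"wx": 0,"wy": 0,"wz": 0},{"hand": 40,"tx": 0,"ty": 0,"tz": 0,"wx": 0,"wy": 0,"wz": 0},{"hand": 20,"tx": 0,"ty": 0,"tz": 0,"wx": 0,"wy": 0,"wz": 0},{"hand": 20,"tx": 0,"ty": 0,"tz": 0,"wx": 0,"wy": 0,"wz": 0},{"hand": 20,"tx": 0,"ty": 0,"tz": 0,"wx": 0,"wy": 0,"wz": 0}], squeeze=40)

```text
clock: 48.52
eef_pos: [448.5, -4.9, 78.3]
tcp_rot: [3.141, 0.004, 3.131]
contact_force: [-1.0, 3.7, 8.8]
opening: 0.32
grasp_force: 40.2
```

Request:
arm_command(deltas=[{"hand": 20,"tx": 0,"ty": 0,"tz": 0,"wx": 0,"wy": 0,"wz": 0},{"hand": 20,"tx": 0,"ty": 0,"tz": 0,"wx": 0,"wy": 0,"wz": 0},{"hand": 20,"tx": 0,"ty": 0,"tz": 0,"wx": 0,"wy": 0,"wz": 0}])

```text
clock: 48.9
eef_pos: [448.5, -4.9, 78.3]
tcp_rot: [3.142, 0.004, 3.131]
contact_force: [-1.0, 2.7, 8.1]
opening: 0.317
grasp_force: 39.9
```

Request:
arm_command(deltas=[{"hand": 20,"tx": -2,"ty": 0,"tz": 0,"wx": 0,"wy": 0,"wz": 0},{"hand": 20,"tx": -4,"ty": 0,"tz": 0,"wx": 0,"wy": 0,"wz": 0},{"hand": 20,"tx": -6,"ty": 0,"tz": 0,"wx": 0,"wy": 0,"wz": 0},{"hand": 20,"tx": -8,"ty": 0,"tz": 0,"wx": 0,"wy": 0,"wz": 0},{"hand": 20,"tx": -8,"ty": 0,"tz": 0,"wx": 0,"wy": 0,"wz": 0}])

```text
clock: 49.52
eef_pos: [476.2, -5.1, 78.3]
tcp_rot: [3.141, 0.003, 3.131]
contact_force: [-1.4, 5.4, 7.7]
opening: 0.322
grasp_force: 40.6
```

Sliding freely. Continuing in.

Request:
arm_command(deltas=[{"hand": 20,"tx": -8,"ty": 0,"tz": 0,"wx": 0,"wy": 0,"wz": 0},{"hand": 20,"tx": -8,"ty": 0,"tz": 0,"wx": 0,"wy": 0,"wz": 0},{"hand": 20,"tx": -8,"ty": 0,"tz": 0,"wx": 0,"wy": 0,"wz": 0},{"hand": 20,"tx": -8,"ty": 0,"tz": 0,"wx": 0,"wy": 0,"wz": 0},{"hand": 20,"tx": -8,"ty": 0,"tz": 0,"wx": 0,"wy": 0,"wz": 0},{"hand": 20,"tx": -8,"ty": 0,"tz": 0,"wx": 0,"wy": 0,"wz": 0},{"hand": 20,"tx": -8,"ty": 0,"tz": 0,"wx": 0,"wy": 0,"wz": 0},{"hand": 20,"tx": -8,"ty": 0,"tz": 0,"wx": 0,"wy": 0,"wz": 0}])

```text
clock: 50.52
eef_pos: [540.0, -5.4, 78.4]
tcp_rot: [3.141, 0.003, 3.131]
contact_force: [-2.0, 7.3, 6.3]
opening: 0.319
grasp_force: 41.4
```

Request:
arm_command(deltas=[{"hand": 20,"tx": -8,"ty": 0,"tz": 0,"wx": 0,"wy": 0,"wz": 0},{"hand": 20,"tx": -8,"ty": 0,"tz": 0,"wx": 0,"wy": 0,"wz": 0},{"hand": 20,"tx": -6,"ty": 0,"tz": 0,"wx": 0,"wy": 0,"wz": 0},{"hand": 20,"tx": -4,"ty": 0,"tz": 0,"wx": 0,"wy": 0,"wz": 0},{"hand": 20,"tx": -2,"ty": 0,"tz": 0,"wx": 0,"wy": 0,"wz": 0},{"hand": 20,"tx": 0,"ty": 0,"tz": 0,"wx": 0,"wy": 0,"wz": 0},{"hand": 20,"tx": 0,"ty": 0,"tz": 0,"wx": 0,"wy": 0,"wz": 0}])

```text
clock: 51.4
eef_pos: [565.6, -5.5, 78.3]
tcp_rot: [3.141, -0.001, 3.131]
contact_force: [-9.4, 7.5, 14.5]
opening: 0.326
grasp_force: 41.5
```

Request:
arm_command(deltas=[{"hand": 20,"tx": -2,"ty": 0,"tz": 0,"wx": 0,"wy": 0,"wz": 0},{"hand": 20,"tx": 0,"ty": 0,"tz": 0,"wx": 0,"wy": 0,"wz": 0},{"hand": 20,"tx": 0,"ty": 0,"tz": 0,"wx": 0,"wy": 0,"wz": 0}])

```text
clock: 51.78
eef_pos: [565.7, -5.5, 78.3]
tcp_rot: [3.141, -0.005, 3.131]
contact_force: [-16.5, 7.0, 19.5]
opening: 0.317
grasp_force: 41.7
```

Request:
arm_command(deltas=[{"hand": 20,"tx": 2,"ty": 0,"tz": 0,"wx": 0,"wy": 0,"wz": 0},{"hand": 85,"tx": 0,"ty": 0,"tz": 0,"wx": 0,"wy": 0,"wz": 0},{"hand": 85,"tx": 0,"ty": 0,"tz": 0,"wx": 0,"wy": 0,"wz": 0},{"hand": 85,"tx": 0,"ty": 0,"tz": 0,"wx": 0,"wy": 0,"wz": 0},{"hand": 85,"tx": 0,"ty": 0,"tz": 0,"wx": 0,"wy": 0,"wz": 0},{"hand": 85,"tx": 0,"ty": 0,"tz": -30,"wx": 0,"wy": 0,"wz": 0},{"hand": 85,"tx": 0,"ty": 0,"tz": -60,"wx": 0,"wy": 0,"wz": 0},{"hand": 85,"tx": 0,"ty": 0,"tz": -60,"wx": 0,"wy": 0,"wz": 0}])

```text
clock: 52.78
eef_pos: [566.4, -6.4, 227.6]
tcp_rot: [3.141, -0.001, 3.131]
contact_force: [1.2, -0.1, -0.2]
opening: 0.999
grasp_force: 0.0
```

Request:
arm_command(deltas=[{"hand": 85,"tx": 60,"ty": 0,"tz": -30,"wx": 0,"wy": 0,"wz": 0},{"hand": 85,"tx": 60,"ty": 0,"tz": 0,"wx": 0,"wy": 0,"wz": 0},{"hand": 85,"tx": 0,"ty": 0,"tz": 0,"wx": 0,"wy": 0,"wz": 0},{"hand": 85,"tx": 0,"ty": 0,"tz": 0,"wx": 0,"wy": 0,"wz": 0}])

```text
clock: 53.28
eef_pos: [451.5, -5.2, 254.7]
tcp_rot: [3.142, 0.002, 3.131]
contact_force: [0.1, -0.5, 0.4]
opening: 0.999
grasp_force: 0.0
```

```bash
python3 - <<'E'
from h import *
f=grab('wrist');s=r.sense();print(s['eef_pos'].round(1),s['clock'])
g=grab('scene');d=grab('side')
for y in(-48,30,108): rim(f,[658,y],118)
# grip position vs the start picture: red button centroid in side view
for nm,im in(('start',cv2.imread('pics/side0.png')[:,:,::-1]),('now',d['image'])):
    h=cv2.cvtColor(np.ascontiguousarray(im),cv2.COLOR_RGB2HSV);m=(cv2.inRange(h,(0,150,80),(6,255,255))|cv2.inRange(h,(174,150,80),(180,255,255)))[150:260,280:400]
    M=cv2.moments(m,True);print(nm,M['m10']/M['m00']+280,M['m01']/M['m00']+150,M['m00'])
print(proj(d,[551,-22,96])-proj(d,[541,-22,96]),'px per 10mm x')
im=np.hstack([cv2.resize(g['image'][150:320,150:450],(400,227),interpolation=3),cv2.resize(d['image'][120:290,220:420],(400,340))[:227]*1])
cv2.imwrite('pics/end.png',im[:,:,::-1])
E
```

```text
[451.9  -5.2 254.5] 53.325
guess (np.float64(281.6596012890143), np.float64(353.91707430046205)) 17.81390666601711
guess (np.float64(349.5814500009102), np.float64(353.35031321683704)) 17.81255190157297
guess (np.float64(417.5998984037515), np.float64(352.78274607527106)) 17.963471247393397
start 327.2068965517241 202.75862068965517 58.0
now 327.3181818181818 202.95454545454544 66.0
[ 3.19029136 -1.45570056] px per 10mm x
```

View pics/end.png

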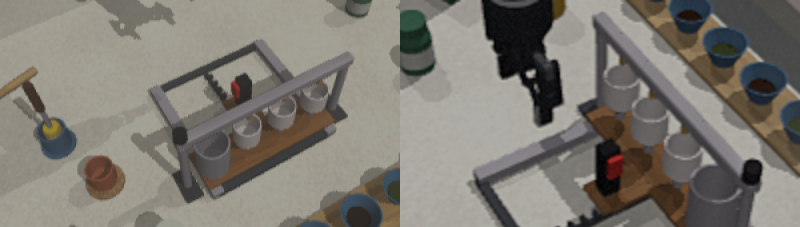

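The final views show the carriage back in, with the button within 0.2 px of its starting position. Three white cups stand under the spouts, the used cup is on the coaster and the brush is in its holder.

```bash
python3 -c "
from rig import r
print(r.sign_off())"
```

```text
the job is handed in; nothing more can be done
None
```

The job is handed in, though the sign-off returned no verdict: in the last views the carriage is fully in with its button out, the three white cups stand on their rests, the used cup is on the coaster and the brush is in its holder, which had been knocked aside; no command went near the jar or the timer.

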